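Put the test tiles to dry and make sure of the fan

TASK

Lay all the clay test tiles flat on the floor of the open drying drawer, then push the drawer fully shut and bolt it: lift the bolt's handle out of its notch, slide the bolt home and drop the handle into the other notch. Then reach into the dark switch box on top and feel with light touch whether the fan's rocker is on: press it over only if it is off, do not lean on it if it is already on, and never switch it off. Leave the other things on the table where they are.

Things in the scene. Friction and masses are not known exactly. Their poses are not given: they have to be found in the camera images.
- tile1: one of three to five identical unfired clay test tiles, a flat 38 x 30 x 14 mm slab lying loose on the table (absent ones read None); origin at its centre, x along the 38 mm length, y along the 30 mm width, z through the thickness; about 40 g
- tile2: one of three to five identical unfired clay test tiles, a flat 38 x 30 x 14 mm slab lying loose on the table (absent ones read None); origin at its centre, x along the 38 mm length, y along the 30 mm width, z through the thickness; about 40 g
- tile3: one of three to five identical unfired clay test tiles, a flat 38 x 30 x 14 mm slab lying loose on the table (absent ones read None); origin at its centre, x along the 38 mm length, y along the 30 mm width, z through the thickness; about 40 g
- tile4: one of three to five identical unfired clay test tiles, a flat 38 x 30 x 14 mm slab lying loose on the table (absent ones read None); origin at its centre, x along the 38 mm length, y along the 30 mm width, z through the thickness; about 40 g
- tile5: one of three to five identical unfired clay test tiles, a flat 38 x 30 x 14 mm slab lying loose on the table (absent ones read None); origin at its centre, x along the 38 mm length, y along the 30 mm width, z through the thickness; about 40 g
- cabinet: low fixed plywood drying cabinet, 190 mm deep, flat top 95 mm above the table; origin on the table under its front face, at the middle of the drawer; x points from the front into the cabinet, y left, z up. The drawer fills y from -130 to +130 mm (outer wall to +142); the solid pedestal at y -265 to -130, its face 12 mm farther forward, carries the barrel bolt on top
- drawer_in (a point): centre of the drawer's inner floor, 25 mm above the table, axes as the cabinet's; clear inside 110 mm in x and 240 mm in y. Side and back walls rise 40 mm above the floor, the front panel (20 mm thick) 68 mm. The bolt's eye, on the panel's top at cabinet y = -120 mm, rises 30 mm above it. Travels with the drawer
- drawer_front (a point): middle of the outer face of the drawer's front panel (256 mm wide, 15 to 93 mm above the table), 60 mm above the table. The small steel pull on it is look only, not solid. Push the panel along the cabinet's +x to shut the drawer
- drawer (a joint): how far the drawer is out, towards the cabinet's -x: 0 m shut (panel flush with the cabinet's front), at most 0.135; slides with about 2 N and stays where left
- bolt (a joint): slide of the barrel bolt along the cabinet's y: 0 m drawn back, 0.045 fully home (to +y), through the steel eye on the drawer's front panel; about 1 N of friction
- bolt_handle (a joint): turn of the bolt's handle about the bolt's axis: 0 rad lying level to the cabinet's front (-x), down in a notch; grows as it is lifted, at most 1.45 (nearly upright). Steel blocks keep it in the drawn or the home notch (4 mm of play) until well lifted (clear from 1.0 rad). Let go, it falls back by its own weight
- bolt_knob (a point): centre of the grip at the end of the bolt's handle: a steel cylinder 18 mm long along the cabinet's y and 18 mm across, flat ends to pinch. It circles 52 mm from the bolt's axis, which runs along the cabinet's y at cabinet x = 14 mm, height 113 mm; when level it is 26 mm in front of the pedestal's face, free space below and beside it
- switchbox: fan switch box, black, fixed on the cabinet's top, 108 x 64 mm, 52 mm high; origin at the centre of its underside, x along its length. Its open well (96 mm along x, 52 mm along y) leads down to an unlit black rocker; a raised ridge on the rim marks the ON end (+x)
- rocker_pivot (a point): fixed point of the box on the rocker's pivot axis (the box's y), 19 mm above the box's underside. The rocker, 66 x 36 mm, tips 0.24 rad either way and snaps to the side it is past the middle: +x end down is ON, -x end down OFF. About 4 N on a rib tips it. Its state is not reported and may be either at the start
- rocker_on_end (a point): fixed point of the box at pivot height, 26 mm from the pivot towards the ON end, under (or in) the rib across the rocker's ON end. The crown of that rib is about 13 mm above this point when OFF and 1 mm above it when ON. Push straight down here to switch on; axes as the box's
- mug: bystander: an unglazed clay mug with a handle, 64 mm across, 62 mm high; loose on the table, to be left alone; origin at the centre of its underside
- sponge: bystander: a sponge, 80 x 55 x 28 mm; loose on the table, to be left alone; origin at the centre of its underside
- brush: bystander: a brush, 190 mm long; loose on the table, to be left alone; origin at the centre of its underside
- glaze_jar: bystander: a white jar, 72 mm across, 85 mm high; loose on the table, to be left alone; origin at the centre of its underside
- spray: bystander: a grey bottle, 70 mm across, 190 mm high; loose on the table, to be left alone; origin at the centre of its underside
- cup: bystander: an unglazed clay cup, 52 mm across, 52 mm high; loose on the table, to be left alone; origin at the centre of its underside
Not all that is in view belongs to the job. What is shaped like the tile5 but orange is not meant.

How it is judged:
On the way, in this order (a step that is already met when the one before it is completed fails the run):
1. every test tile lies flat on the drawer's floor, let go, with the drawer still out (x of tile1 in the frame of drawer_in between -0.052 and 0.052 m and y of tile1 in the frame of drawer_in between -0.117 and 0.117 m and z of tile1 in the frame of drawer_in between 0 and 0.013 m and angle between the z axis of each of tile1, tile2, tile3, tile4, tile5 and the z axis of drawer_in, either way round below 0.2 rad and x of tile2 in the frame of drawer_in between -0.052 and 0.052 m and y of tile2 in the frame of drawer_in between -0.117 and 0.117 m and z of tile2 in the frame of drawer_in between 0 and 0.013 m and x of tile3 in the frame of drawer_in between -0.052 and 0.052 m and y of tile3 in the frame of drawer_in between -0.117 and 0.117 m and z of tile3 in the frame of drawer_in between 0 and 0.013 m and x of tile4 in the frame of drawer_in between -0.052 and 0.052 m and y of tile4 in the frame of drawer_in between -0.117 and 0.117 m and z of tile4 in the frame of drawer_in between 0 and 0.013 m and x of tile5 in the frame of drawer_in between -0.052 and 0.052 m and y of tile5 in the frame of drawer_in between -0.117 and 0.117 m and z of tile5 in the frame of drawer_in between 0 and 0.013 m and contact force between the fingers and tile1 below 0.3 N and contact force between the fingers and tile2 below 0.3 N and contact force between the fingers and tile3 below 0.3 N and contact force between the fingers and tile4 below 0.3 N and contact force between the fingers and tile5 below 0.3 N and value of joint drawer above 0.05 m), for 0.2 s.
2. the drawer is pushed fully shut (value of joint drawer below 0.005 m), for 0.2 s.
3. the bolt's handle is lifted out of the drawn notch (value of joint bolt_handle above 0.8 rad and value of joint bolt below 0.02 m).
4. the bolt is home and its handle down in the home notch (value of joint bolt above 0.036 m and value of joint bolt_handle below 0.2 rad), for 0.2 s.
5. the fingers touch the fan's rocker to feel how it lies (contact force between rocker_c2 and the fingers above 0.5 N).
At the end, for the whole second after the job is handed in: all the tiles present lie flat on the drawer's floor (within its walls, tilt under 0.2 rad, none on another), the drawer is within 5 mm of shut, the bolt at least 36 mm of 45 home with its handle within 0.2 rad of lying in the notch, and the rocker's ON end is down (all of step 4 and x of tile1 in the frame of drawer_in between -0.052 and 0.052 m and y of tile1 in the frame of drawer_in between -0.117 and 0.117 m and z of tile1 in the frame of drawer_in between 0 and 0.013 m and angle between the z axis of each of tile1, tile2, tile3, tile4, tile5 and the z axis of drawer_in, either way round below 0.2 rad and x of tile2 in the frame of drawer_in between -0.052 and 0.052 m and y of tile2 in the frame of drawer_in between -0.117 and 0.117 m and z of tile2 in the frame of drawer_in between 0 and 0.013 m and x of tile3 in the frame of drawer_in between -0.052 and 0.052 m and y of tile3 in the frame of drawer_in between -0.117 and 0.117 m and z of tile3 in the frame of drawer_in between 0 and 0.013 m and x of tile4 in the frame of drawer_in between -0.052 and 0.052 m and y of tile4 in the frame of drawer_in between -0.117 and 0.117 m and z of tile4 in the frame of drawer_in between 0 and 0.013 m and x of tile5 in the frame of drawer_in between -0.052 and 0.052 m and y of tile5 in the frame of drawer_in between -0.117 and 0.117 m and z of tile5 in the frame of drawer_in between 0 and 0.013 m and value of joint drawer below 0.005 m and value of joint rocker above 0.16 rad); the robot touches nothing.
It fails at once if the fan's rocker, on from the start, is leaned on with more than 15 N (distance of rocker_c2 from where it was at the start of the episode below 0.007 m and value of joint rocker above 0.06 rad and contact force between rocker_c2 and the fingers above 15 N).
It fails at once if the fan's rocker, on at the start, is switched off (distance of rocker_c2 from where it was at the start of the episode above 0.008 m and value of joint rocker below -0.04 rad).
It fails at once if another thing on the table is moved by more than 40 mm (distance of any of mug, sponge, brush, glaze_jar, spray, cup from where it was at the start of the episode above 0.04 m).
Of tile1, tile2, tile3, tile4, tile5 only 3 to 5 are there at a start; the rules pass over those that are not, and their reading is None.
At some moment in a run one of tile1, tile2, tile3, tile4, tile5 may be knocked a few centimetres aside while the robot is not near it.
Once in a run the grip may slacken for a moment while it holds something.
It also fails if it takes over 210 s, if anything falls off the work surface, if the arm or the gripper's body presses on something with over 40 N, if the wrist force passes 120 N, or if a joint passes its speed limit or range.

ROBOT

A 6-joint arm with a two-finger parallel gripper is mounted at the origin on the work surface. World frame = base frame: x ahead of the robot, y to its left, z up, the work surface at z = 0. Lengths are in m, angles in rad, forces in N, time in s.
With the tool pointing down it reaches from about 0.275 to 0.85 m from the base axis. Payload 5.2 kg.
Tool frame: the origin (TCP) lies on the centre line of the jaws, within the pads' length; the fingertips stand ctrl.tcp_to_tips ahead of it and the grasp point (between the pads) lies 5 mm behind it (ctrl.tcp_to_tips is the distance from the TCP to the fingertips, in m); z points along the fingers, y is the line along which they close (so a half turn about z gives the same grasp; the last joint's range is limited). The gripper opens to 85 mm and grips with 20 to 120 N. Pads are 22 mm wide; open, the fingers measure 114 mm over their backs; the gripper's body (76 mm by 85 mm) begins 54 mm behind the grasp point. The pads swing forward as they close: fully open they stand 13 mm farther back than shut.
Start: joints at [-1.364, 0.259, 1.535, -0, 1.348, -0.203], TCP at [0.219, -0.504, 0.245] pointing down, gripper open.
Joint ranges: [-3.14, 3.14], [-0.91, 2.08], [0.19, 2.58], [-1.22, 4.36], [0.22, 2.71], [-3.12, 3.12]. Speed limits (rad/s): [2.57, 2.57, 3.14, 3.14, 3.14, 3.14].

INTERFACE

Orientations are given as a unit quaternion [x, y, z, w].
In Python, from station import ctrl, camera gives the robot as it stands. The module is installed in compiled form; this text tells all that it offers.
- The arm moves only by the tool play_rows, never from a script. Its argument "deltas" is text: rows parted by semicolons, each of 6 numbers parted by spaces: the shift along the tool's x, y, z as a fraction of full scale, then the turn, a rotation vector about the tool's x, y, z as a fraction of full scale. A call has 1 to 20 rows; each row shifts and turns the commanded pose from where the row before left it, along the tool's axes as they then stand; what a row does not reach is not made up. Full scale, the value 1, is 0.03 m for a shift and 5 degrees for a turn. A row lasts 1/12 s, in which the tool goes at most 41.7 mm and 7.16 degrees, less where a joint would pass 70% of its speed; a pose out of reach is approached as far as the arm can. A call with a number of a shift or a turn outside -1 to 1 is refused whole. A call with a gripper value outside its range is refused whole. "jaw" is the opening, from 0 (shut) to 1 (fully open), set as the call begins (left out, the last holds). The fingers move at their own pace and stop on an object; "newtons" is the grip in N (left out, the last holds). Time passes only in rows, so rows that do not move let the fingers close. It gives the time, the measured TCP pose, the force, the opening and the grip force at its end, in the units of the state.
- ctrl.observe(): the state, without advancing time (a new reading comes with each control period).
- camera(name): name is "side" or "top" or "wrist"; returns a dict with "color" (420x560x3 uint8, red, green, blue), "z_map" (420x560 float32, m along the optical axis (not along the pixel's ray), 0 where there is no reading), "fx", "fy", "cx", "cy" (pixels), "R" (3x3) and "t" (3): a world point X has camera coordinates R X + t; the wrist camera has in their place "mount" (4x4, takes a point from camera to tool coordinates, whose origin is the TCP and whose axes are the flange's). Camera axes: x right, y down, z forward; pixel columns grow to the right and rows downward; lengths in m; the calibration is good to about 2 mm. A picture is of the moment at which its call begins: read the wrist's pose just before it.
- ctrl.sign_off(): hands the job in; it is judged then, once.
The state is a dict: "t": time; "qpos": joint angles; "qd": joint speeds; "tau": joint torques, N m; "position": TCP position; "tool_rot": TCP orientation; "contact_force": force on the tool from outside, world axes, zero at the start; "moment": the same for the moment, N m; "width": finger opening in m; "grip_force": force on a finger pad.
Only numpy, scipy, OpenCV 4.12 (cv2) and the standard library are available. Lean on these libraries where they do the work, as an engineer would, in place of code of your own. Each camera call takes 0.05 s, during which the arm holds its last target. There are 200 camera calls.

## Working session

There is one attempt and no reset: what is moved stays moved. The work goes in short steps, Python scripts to look and compute and a tool call to move; the robot and the scene stay as the last step left them, time stands still between calls to the robot, and variables do not carry over. Pictures are saved under pics/ and viewed, at most 17 in all, crops included, and the job is handed in when it is done.

Besides the shell and the picture viewer there is one more tool, called after ">>>" by a JSON object that holds its "name" and its "arguments", one argument or row to a line. play_rows: Moves the arm, as the interface text tells. Its arguments: {"type":"object","properties":{"deltas":{"type":"string"},"jaw":{"type":"number"},"newtons":{"type":"number"}},"required":["deltas"]}

```bash
mkdir -p pics; python3 - <<'E'
from station import ctrl, camera
import cv2, numpy as np
print(ctrl.observe(), ctrl.tcp_to_tips)
for n in ("top","side"):
    c=camera(n); np.savez(f"{n}0.npz",**c)
    cv2.imwrite(f"pics/{n}0.png",c["color"][:,:,::-1])
    print(n,c["fx"],c["cx"],c["cy"],c["R"],c["t"])
E
```

```text
{'t': 0.0, 'qpos': array([-1.36379800e+00,  2.59321607e-01,  1.53609030e+00,  3.53445404e-05,
        1.34797785e+00, -2.02804215e-01]), 'qd': array([ 3.00379125e-04, -7.81775858e-04, -2.43690891e-04,  5.92344730e-05,
        5.20365781e-04, -7.39938896e-04]), 'tau': array([-4.49713061e-04, -4.46035659e+01, -2.90564811e+01, -5.81491040e-04,
        1.18303570e-02,  1.17673647e-06]), 'position': array([ 0.21906182, -0.50395089,  0.24448328]), 'tool_rot': array([ 9.79081481e-01,  2.03466574e-01,  1.53475250e-05, -8.98584097e-04]), 'contact_force': array([ 0.15106925, -0.54909463, -0.27039605]), 'moment': array([ 0.02602126, -0.00250745, -0.0161942 ]), 'grip_force': 0.0, 'width': 0.08535028965928922} 0.014
top 516.902550292309 290.30510703725344 206.33121676593404 [[ 0.02912559 -0.99946385  0.01495726]
 [-0.98353996 -0.03132469 -0.17795479]
 [ 0.17832791 -0.00952803 -0.98392498]] [-0.0190634   0.52942933  1.70334313]
side 528.7950365951519 272.11158746581793 212.1804532547654 [[ 0.98815832 -0.15261437 -0.01587431]
 [-0.12162907 -0.71603327 -0.68738833]
 [ 0.09353881  0.68117928 -0.72611658]] [-0.49606358  0.12800233  1.54823538]
```

View pics/top0.png

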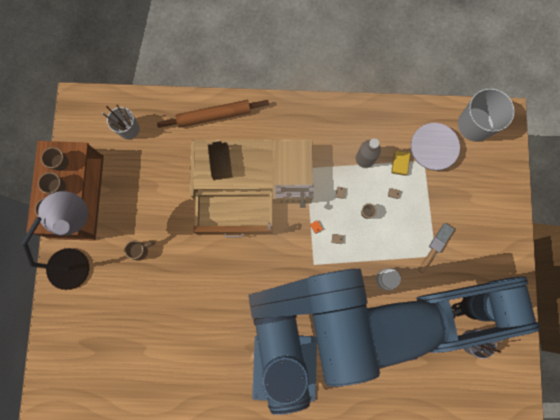

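View pics/side0.png

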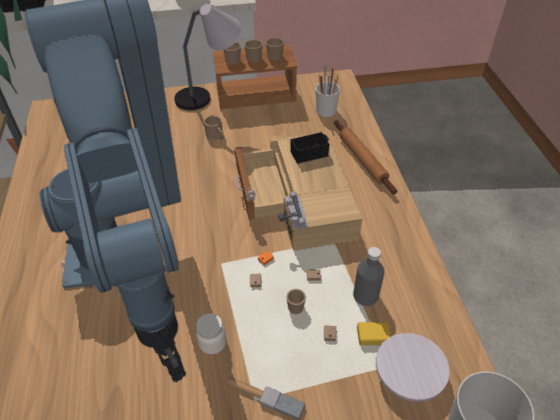

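Top view: clay-coloured tiles at (342,192), (395,193) and (338,239). The orange object at (317,227) is a decoy. In the side view the tiles are at (313,274), (330,332) and (256,280), and the decoy is at (266,258). Next I'll measure and check enlarged crops.

```bash
cat > h.py <<'E'
import numpy as np, cv2
from scipy.spatial.transform import Rotation as Rot
def cloud(c):
    z=c["z_map"]; v,u=np.mgrid[:z.shape[0],:z.shape[1]]
    P=np.stack([(u-c["cx"])/c["fx"]*z,(v-c["cy"])/c["fy"]*z,z],-1)
    if "mount" in c: return P
    return (P-c["t"])@c["R"]
def wcloud(c,s):
    P=cloud(c); M=c["mount"]; P=P@M[:3,:3].T+M[:3,3]
    return P@Rot.from_quat(s["tool_rot"]).as_matrix().T+s["position"]
E
python3 - <<'E'
from h import *
T=dict(np.load("top0.npz"));S=dict(np.load("side0.npz"))
for n,c,pts in (("top",T,[(342,192),(395,193),(338,239),(317,227),(369,211)]),("side",S,[(313,274),(330,332),(256,280),(266,258),(296,298)])):
    W=cloud(c)
    for u,v in pts: print(n,(u,v),W[v,u].round(3))
W=cloud(T)
for u,v in [(230,145),(219,155),(293,155),(233,212),(233,231),(197,235),(271,232),(191,192),(272,192),(313,196),(194,141),(313,140),(290,188),(304,200)]: print((u,v),W[v,u].round(3))
a=cv2.resize(T["color"][120:260,180:420],None,fx=3.3,fy=3.3,interpolation=cv2.INTER_CUBIC)
cv2.imwrite("pics/c1.png",a[:,:,::-1])
b=cv2.resize(S["color"][120:360,190:400],None,fx=2.5,fy=2.5,interpolation=cv2.INTER_CUBIC)
cv2.imwrite("pics/c2.png",b[:,:,::-1])
E
```

```text
top (342, 192) [ 0.593 -0.182  0.01 ]
top (395, 193) [ 0.595 -0.366  0.014]
top (338, 239) [ 0.427 -0.169  0.019]
top (317, 227) [ 0.467 -0.097  0.013]
top (369, 211) [ 0.529 -0.277  0.008]
side (313, 274) [ 0.591 -0.175  0.013]
side (330, 332) [ 0.595 -0.363  0.016]
side (256, 280) [ 0.431 -0.169  0.012]
side (266, 258) [ 0.47  -0.097  0.013]
side (296, 298) [ 0.528 -0.25   0.02 ]
(230, 145) [0.723 0.206 0.099]
(219, 155) [0.682 0.238 0.118]
(293, 155) [ 0.695 -0.006  0.1  ]
(233, 212) [0.507 0.191 0.033]
(233, 231) [0.434 0.182 0.091]
(197, 235) [0.428 0.314 0.003]
(271, 232) [0.437 0.059 0.069]
(191, 192) [0.56  0.327 0.09 ]
(272, 192) [0.586 0.062 0.007]
(313, 196) [ 0.576 -0.081  0.007]
(194, 141) [0.733 0.327 0.097]
(313, 140) [ 0.779 -0.077  0.007]
(290, 188) [0.579 0.    0.111]
(304, 200) [ 0.549 -0.048  0.068]
```

View pics/c1.png

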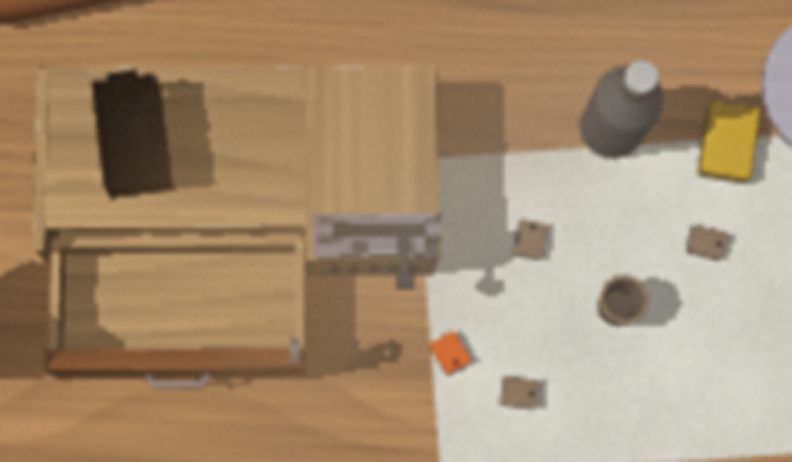

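View pics/c2.png

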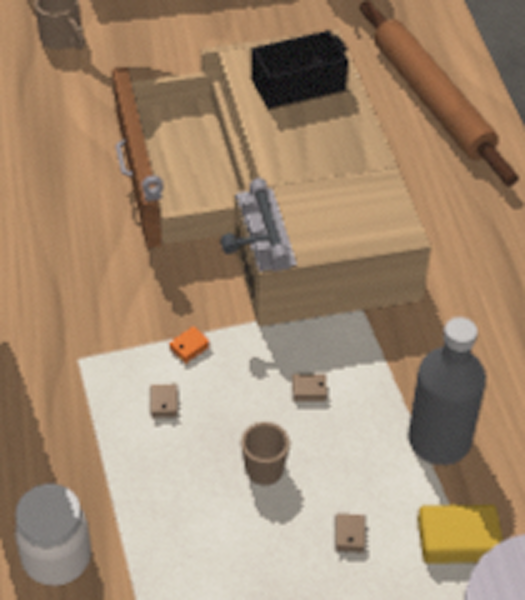

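The crops confirm it: brown tiles with a dot, plus one orange slab, which is the decoy. Now the poses.

```bash
cat >> h.py <<'E'
def unproj(c,uv,z0):  # pixels -> world plane z=z0 (fixed cams)
    uv=np.asarray(uv,float); d=np.c_[(uv[:,0]-c["cx"])/c["fx"],(uv[:,1]-c["cy"])/c["fy"],np.ones(len(uv))]@c["R"]
    o=-c["R"].T@c["t"]; return o+d*((z0-o[2])/d[:,2])[:,None]
def rect(P):
    (x,y),(w,h),a=cv2.minAreaRect((P[:,:2]*1000).astype(np.float32))
    if w<h: a+=90; w,h=h,w
    return np.round([x/1000,y/1000,w,h,(a+90)%180-90],3)
E
python3 - <<'E'
from h import *
T=dict(np.load("top0.npz"));S=dict(np.load("side0.npz"))
for n,c,pts in (("top",T,[(342,192),(395,193),(338,239)]),("side",S,[(313,274),(330,332),(256,280)])):
    g=c["color"].astype(int).sum(2)
    for u,v in pts:
        m=np.zeros(g.shape,np.uint8); r=11
        w=g[v-r:v+r,u-r:u+r]; m[v-r:v+r,u-r:u+r]=(w<420)
        k,l,st,_=cv2.connectedComponentsWithStats(m); i=l[v,u]
        q=np.argwhere(l==i)[:,::-1]; print(n,u,v,len(q),rect(unproj(c,q,0.010)))
W=cloud(T); s=(abs(W[...,2]-.095)<.012)&(W[...,0]>.57)&(W[...,0]<.85)&(W[...,1]>-.12)&(W[...,1]<.36)
m=cv2.morphologyEx(s.astype(np.uint8),cv2.MORPH_OPEN,np.ones((3,3)))
k,l,st,_=cv2.connectedComponentsWithStats(m);i=1+st[1:,4].argmax()
print("cab",rect(W[l==i]),np.median(W[l==i][:,2]))
W=cloud(S); s=(abs(W[...,2]-.095)<.012)&(W[...,0]>.57)&(W[...,0]<.85)&(W[...,1]>-.12)&(W[...,1]<.36)
print("cabS",rect(W[s]))
E
```

```text
top 342 192 163 [ 0.599 -0.17  64.195 52.386  0.865]
top 395 193 102 [ 0.595 -0.365 42.955 30.573 76.075]
top 338 239 108 [  0.43   -0.17   41.235  30.865 -89.392]
side 313 274 310 [ 0.592 -0.167 66.211 60.173 80.511]
side 330 332 204 [ 0.595 -0.365 47.231 30.611 77.365]
side 256 280 117 [ 0.429 -0.172 50.894 30.35  82.048]
cab [ 6.59000e-01  1.32000e-01  4.07650e+02  1.77164e+02 -8.80530e+01] 0.09556298783701012
cabS [ 6.57000e-01  1.30000e-01  4.17278e+02  1.82416e+02 -8.86030e+01]
```

>>> {"name": "play_rows", "arguments": {
  "deltas": "0 0 -0.9 0 0 0.86;0 0 -0.9 0 0 0.86;0 0 -0.9 0 0 0.86;0 0 -0.9 0 0 0.86;0 0 -0.9 0 0 0.86;0 0 0 0 0 0",
  "jaw": 1
}}

```text
t: 0.6
position: [0.2195, -0.506, 0.386]
tool_rot: [1.0, 0.015, 0.001, 0.005]
contact_force: [-0.3, -0.1, 1.2]
width: 0.0858
grip_force: 0.0
```

>>> {"name": "play_rows", "arguments": {
  "deltas": "0.87 -0.9 0 0 0 0;0.87 -0.9 0 0 0 0;0.87 -0.9 0 0 0 0;0.87 -0.9 0 0 0 0;0.87 -0.9 0 0 0 0;0.87 -0.9 0 0 0 0;0.87 -0.9 0 0 0 0;0.87 -0.9 0 0 0 0;0.87 -0.9 0 0 0 0;0.87 -0.9 0 0 0 0;0 0 0 0 0 0;0 0 0 0 0 0"
}}

```text
t: 1.6
position: [0.4715, -0.2238, 0.3795]
tool_rot: [1.0, 0.02, -0.001, -0.0]
contact_force: [0.2, -0.7, -0.5]
width: 0.0853
grip_force: 0.0
```

```bash
cat >> h.py <<'E'
def wshot(name):
    from station import ctrl,camera
    s=ctrl.observe(); c=camera("wrist"); cv2.imwrite(f"pics/{name}.png",c["color"][:,:,::-1])
    np.savez(f"{name}.npz",**c,tool_rot=s["tool_rot"],position=s["position"])
    return s,c
def wunproj(c,s,uv,z0):
    uv=np.asarray(uv,float).reshape(-1,2); d=np.c_[(uv[:,0]-c["cx"])/c["fx"],(uv[:,1]-c["cy"])/c["fy"],np.ones(len(uv))]
    Rt=Rot.from_quat(s["tool_rot"]).as_matrix()@c["mount"][:3,:3]
    o=Rot.from_quat(s["tool_rot"]).as_matrix()@c["mount"][:3,3]+s["position"]
    d=d@Rt.T; return o+d*((z0-o[2])/d[:,2])[:,None]
E
python3 - <<'E'
from h import *
s,c=wshot("w1"); print(s["position"],s["tool_rot"],c["fx"],c["mount"].round(3))
E
```

```text
[ 0.47148567 -0.22378817  0.37948831] [ 9.99806276e-01  1.96706028e-02 -5.74607852e-04 -3.83984764e-04] 293.04105220922713 [[-0.001 -0.945 -0.327  0.084]
 [ 1.    -0.001 -0.     0.   ]
 [ 0.    -0.327  0.945 -0.13 ]
 [ 0.     0.     0.     1.   ]]
```

View pics/w1.png

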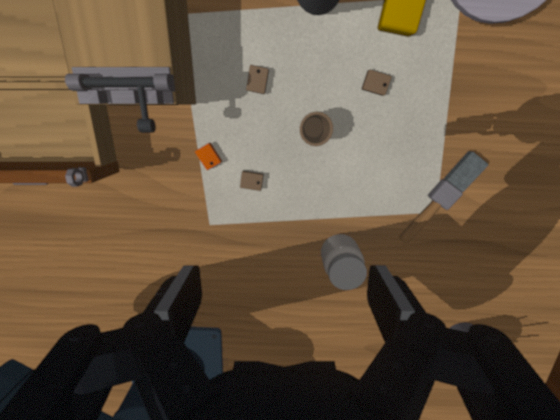

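Wrist view: tiles at (258,79), (377,82) and (252,180), decoy at (208,156), and the bolt knob at (146,125). I see no other tiles.

```bash
cat >> h.py <<'E'
def tilepose(c,s,u,v,r=22,z0=0.014,thr=None):
    hsv=cv2.cvtColor(c["color"],cv2.COLOR_RGB2HSV); V=hsv[...,2]
    u0,v0=max(u-r,0),max(v-r,0); w=V[v0:v+r,u0:u+r]
    t,m=cv2.threshold(w,0,1,cv2.THRESH_BINARY_INV+cv2.THRESH_OTSU) if thr is None else (thr,(w<thr).astype(np.uint8))
    m=cv2.morphologyEx(m,cv2.MORPH_OPEN,np.ones((3,3)))
    k,l,st,_=cv2.connectedComponentsWithStats(m); i=l[v-v0,u-u0] or 1+st[1:,4].argmax()
    q=np.argwhere(l==i)[:,::-1]+[u0,v0]
    return rect(wunproj(c,s,q,z0)),len(q),t
E
python3 - <<'E'
from h import *
c=dict(np.load("w1.npz")); s=c
for u,v in [(258,79),(377,82),(252,180)]:
    print(tilepose(c,s,u,v), wcloud(c,s)[v-2:v+3,u-2:u+3].reshape(-1,3).mean(0).round(4))
W=wcloud(c,s)
print("knob",W[125,146].round(3),"axis",W[85,125].round(3),"eye",W[176,76].round(3),"pedtop",W[30,110].round(3), W[60,60].round(3))
E
```

```text
(array([ 0.593, -0.174, 58.745, 57.452, 89.129]), 1076, 136.0) [ 0.5923 -0.1786  0.0146]
(array([ 0.594, -0.365, 45.95 , 33.059, 76.752]), 657, 137.0) [ 0.5951 -0.3635  0.0149]
(array([ 0.431, -0.173, 46.398, 34.321, 82.519]), 492, 137.0) [ 0.4312 -0.1698  0.015 ]
knob [ 0.525 -0.046  0.122] axis [ 0.572 -0.022  0.115] eye [0.45  0.068 0.106] pedtop [ 0.635 -0.001  0.093] [0.599 0.067 0.095]
```

>>> {"name": "play_rows", "arguments": {
  "deltas": "-0.16 -0.23 0.95 0 0 0;-0.16 -0.23 0.95 0 0 0;-0.16 -0.23 0.95 0 0 0;-0.16 -0.23 0.95 0 0 0;-0.16 -0.23 0.95 0 0 0;-0.16 -0.23 0.95 0 0 0;-0.16 -0.23 0.95 0 0 0;-0.16 -0.23 0.95 0 0 0;0 0 0 0 0 0;0 0 0 0 0 0",
  "jaw": 0.75
}}

```text
t: 2.48
position: [0.4289, -0.1722, 0.1516]
tool_rot: [1.0, 0.017, -0.001, -0.001]
contact_force: [0.2, -1.0, 0.6]
width: 0.0639
grip_force: 0.0
```

```bash
cat >> h.py <<'E'
def yaw(s):
    x=Rot.from_quat(s["tool_rot"]).as_matrix()[:,0]; return np.degrees(np.arctan2(x[1],x[0]))
def to(s,xyz,a=None):
    "shift in tool units (current axes) and turn units to reach target"
    d=np.array(xyz)-s["position"]; M=Rot.from_quat(s["tool_rot"]).as_matrix()
    a=yaw(s) if a is None else a
    A=np.radians(a); G=np.array([[np.cos(A),np.sin(A),0],[np.sin(A),-np.cos(A),0],[0,0,-1]])
    rv=Rot.from_matrix(M.T@G).as_rotvec(degrees=True)/5
    print("yaw",yaw(s).round(2),"shift cur",(M.T@d/.03).round(2),"shift in new axes",(G.T@d/.03).round(2),"turn",rv.round(2))
def project(c,s,P):
    M=Rot.from_quat(s["tool_rot"]).as_matrix(); q=(np.asarray(P,float).reshape(-1,3)-s["position"])@M
    k=c["mount"]; q=(q-k[:3,3])@k[:3,:3]; return np.c_[q[:,0]/q[:,2]*c["fx"]+c["cx"],q[:,1]/q[:,2]*c["fy"]+c["cy"]].round(0).astype(int)
E
python3 - <<'E'
from h import *
s,c=wshot("w2"); u,v=project(c,s,[.431,-.171,.014])[0]; print(u,v)
r=tilepose(c,s,u,v,60); print(r)
W=wcloud(c,s)[v-3:v+4,u-3:u+4].reshape(-1,3); print(W.mean(0))
x,y,_,_,a=r[0]; to(s,[x,y,.016],a-90 if a>0 else a+90)
E
```

```text
283 196
(array([ 0.432, -0.173, 46.427, 35.253, 83.568]), 1621, 126.0)
[ 0.43132092 -0.17115664  0.01505422]
yaw 1.89 shift cur [0.12 0.04 4.52] shift in new axes [0.11 0.01 4.52] turn [-0.02  0.04  1.66]
```

View pics/w2.png

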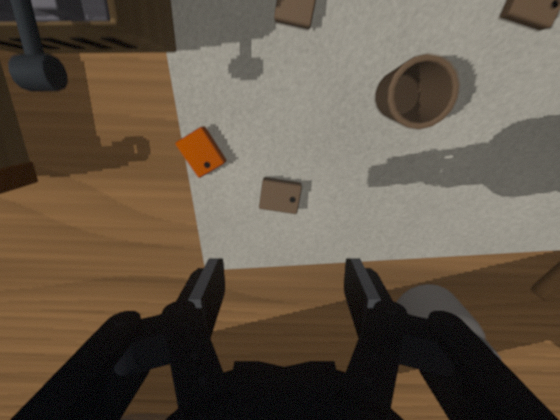

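Close view: the tile is at (281,195), yawed about −6.4°, and the decoy at (202,152) is well clear. I'll descend now.

>>> {"name": "play_rows", "arguments": {
  "deltas": "0.05 -0.01 0.8 0 0 0.83;0.05 -0.01 0.8 0 0 0.83;0 0 0.8 0 0 0;0 0 0.8 0 0 0;0 0 0.8 0 0 0;0 0 0.5 0 0 0;0 0 0 0 0 0;0 0 0 0 0 0"
}}

```text
t: 3.2
position: [0.4347, -0.1727, 0.0184]
tool_rot: [0.998, -0.055, 0.001, 0.001]
contact_force: [-0.4, -0.2, -0.0]
width: 0.0637
grip_force: 0.0
```

>>> {"name": "play_rows", "arguments": {
  "deltas": "0 0 0 0 0 0;0 0 0 0 0 0;0 0 0 0 0 0;0 0 0 0 0 0;0 0 0 0 0 0;0 0 0 0 0 0;0 0 0 0 0 0",
  "jaw": 0.25,
  "newtons": 40
}}

```text
t: 3.78
position: [0.4349, -0.1723, 0.0193]
tool_rot: [0.998, -0.055, 0.002, 0.001]
contact_force: [-0.7, -0.1, 5.9]
width: 0.0367
grip_force: 39.8
```

>>> {"name": "play_rows", "arguments": {
  "deltas": "0 0 -0.5 0 0 0;0 0 -0.9 0 0 0;0 0 -0.9 0 0 0;0 0 -0.9 0 0 -0.4;0 0 -0.9 0 0 -0.4;0 0 -0.9 0 0 -0.4;0 0 -0.9 0 0 -0.4;0 0 -0.9 0 0 0;0 0 0 0 0 0"
}}

```text
t: 4.53
position: [0.436, -0.1729, 0.228]
tool_rot: [1.0, 0.015, 0.005, 0.004]
contact_force: [0.6, -1.2, 0.7]
width: 0.0367
grip_force: 40.7
```

>>> {"name": "play_rows", "arguments": {
  "deltas": "0.15 -0.95 0 0 0 0;0.15 -0.95 0 0 0 0;0.15 -0.95 0 0 0 0;0.15 -0.95 0 0 0 0;0.15 -0.95 0 0 0 0;0.15 -0.95 0 0 0 0;0.15 -0.95 0 0 0 0;0.15 -0.95 0 0 0 0;0.15 -0.95 0 0 0 0;0.15 -0.95 0 0 0 0;0.15 -0.95 0 0 0 0;0.15 -0.95 0 0 0 0;0 0 0 0 0 0;0 0 0 0 0 0"
}}

```text
t: 5.7
position: [0.477, 0.1735, 0.2216]
tool_rot: [1.0, 0.016, 0.0, 0.0]
contact_force: [0.1, 0.9, -0.4]
width: 0.0365
grip_force: 44.9
```

```bash
python3 - <<'E'
from h import *
s,c=wshot("w3"); print(s["position"],yaw(s),s["width"])
E
```

```text
[0.47700811 0.17349261 0.22156548] 1.8611019575820864 0.0364629181235854
```

View pics/w3.png

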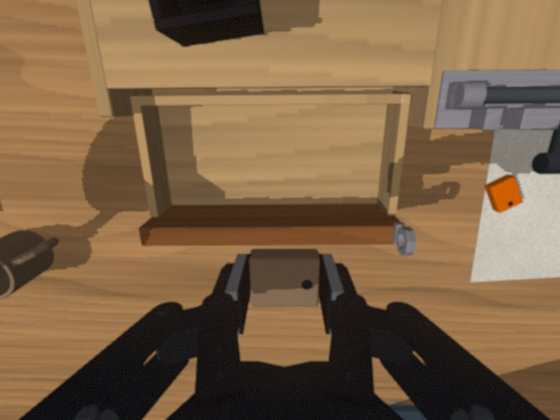

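Wrist view over the drawer: the interior floor spans about (165–385, 105–205), the panel top runs along y≈235, and the eye is at (404,238). The tile is held at (285,275).

```bash
python3 - <<'E'
from h import *
c=dict(np.load("w3.npz"));W=wcloud(c,c)
for n,u,v in [("floor",280,150),("floorL",185,150),("floorR",370,150),("cabtop",280,60),("backwall",280,99),("lwall",147,150),("rwall",399,150),("paneltop",200,237),("paneltopR",370,234),("eye",404,225)]: print(n,W[v,u].round(4))
# cabinet front top edge & panel top edges, scanning columns
def edge(z0,lo,rng,which):
    out=[]
    for u in rng:
        col=W[lo[0]:lo[1],u]; m=abs(col[:,2]-z0)<.008
        if m.any(): x=col[m][:,0]; i=np.argmin(x) if which=="min" else np.argmax(x); out.append(col[m][i][:2])
    return np.array(out)
for n,a in (("cabfront",(.095,(40,130),range(140,430,3),"min")),("panelfront",(.093,(210,262),list(range(150,235,3))+list(range(340,390,3)),"min")),("panelback",(.093,(200,262),list(range(160,400,3)),"max"))):
    e=edge(*a); p=np.polyfit(e[:,1],e[:,0],1); r=e[:,0]-np.polyval(p,e[:,1]); k=abs(r)<.004; p=np.polyfit(e[k,1],e[k,0],1)
    print(n,len(e),k.sum(),"yaw",-np.degrees(np.arctan(p[0])),"x at y=.19",np.polyval(p,.19), "yrange",e[:,1].min(),e[:,1].max())
# side walls inner boundaries: floor y-range
for v in (130,150,170):
    r=W[v]; f=abs(r[:,2]-.025)<.007; k=np.where(f[150:400])[0]+150; print(v,r[k[0]][:3].round(3),r[k[-1]][:3].round(3))
    wl=np.where(abs(r[120:420,2]-.065)<.006)[0]+120; print(" walls",r[wl[0]].round(3),r[wl[-1]].round(3))
E
```

```text
floor [0.5147 0.1789 0.0257]
floorL [0.5114 0.2834 0.026 ]
floorR [0.5181 0.0804 0.0276]
cabtop [0.5947 0.1802 0.0966]
backwall [0.5666 0.1798 0.0655]
lwall [0.5164 0.3067 0.0662]
rwall [0.524  0.0635 0.0654]
paneltop [0.4389 0.253  0.0939]
paneltopR [0.4476 0.09   0.0948]
eye [0.4598 0.0613 0.0995]
cabfront 97 80 yaw 2.21010965477404 x at y=.19 0.5753931520131766 yrange 0.05269023010673998 0.29317691724421246
panelfront 46 46 yaw 2.1411775641889066 x at y=.19 0.43375999057645986 yrange 0.07101098290641604 0.30201871472044506
panelback 80 80 yaw 2.285757589551352 x at y=.19 0.45275654865173615 yrange 0.06787186527251739 0.2939203067066101
130 [0.532 0.308 0.031] [0.54  0.068 0.03 ]
 walls [0.535 0.315 0.066] [0.543 0.06  0.065]
150 [0.511 0.307 0.031] [0.519 0.067 0.029]
 walls [0.516 0.315 0.066] [0.524 0.06  0.066]
170 [0.489 0.306 0.031] [0.497 0.067 0.032]
 walls [0.496 0.313 0.065] [0.504 0.058 0.065]
```

>>> {"name": "play_rows", "arguments": {
  "deltas": "0.35 -0.86 0 0 0 0;0.34 -0.86 0 0 0 0;0.34 -0.87 0 0 0 0;0 0 0.9 0 0 0;0 0 0.9 0 0 0;0 0 0.9 0 0 0;0 0 0.9 0 0 0;0 0 0.9 0 0 0;0 0 0.7 0 0 0;0 0 0.4 0 0 0;0 0 0 0 0 0;0 0 0 0 0 0"
}}

```text
t: 6.75
position: [0.5059, 0.2495, 0.0531]
tool_rot: [1.0, 0.014, -0.001, 0.0]
contact_force: [-0.5, -1.8, -0.7]
width: 0.0363
grip_force: 44.9
```

>>> {"name": "play_rows", "arguments": {
  "deltas": "0 0 0.15 0 0 0;0 0 0.1 0 0 0;0 0 0 0 0 0"
}}

```text
t: 7.0
position: [0.5063, 0.2507, 0.0463]
tool_rot: [1.0, 0.015, 0.001, -0.0]
contact_force: [0.0, 0.5, -0.5]
width: 0.0364
grip_force: 44.9
```

>>> {"name": "play_rows", "arguments": {
  "deltas": "0 0 0.06 0 0 0;0 0 0.05 0 0 0;0 0 0 0 0 0"
}}

```text
t: 7.25
position: [0.5074, 0.251, 0.0443]
tool_rot: [1.0, 0.015, 0.002, -0.0]
contact_force: [-0.3, -1.6, 7.7]
width: 0.0366
grip_force: 45.8
```

Contact with the floor, so release.

>>> {"name": "play_rows", "arguments": {
  "deltas": "0 0 0 0 0 0;0 0 0 0 0 0;0 0 0 0 0 0;0 0 0 0 0 0;0 0 -0.1 0 0 0;0 0 -0.5 0 0 0;0 0 -0.9 0 0 0;0 0 -0.9 0 0 0;0 0 -0.9 0 0 0;0 0 -0.9 0 0 0;0 0 -0.9 0 0 0;0 0 -0.9 0 0 0;0 0 0 0 0 0",
  "jaw": 0.57
}}

```text
t: 8.33
position: [0.5087, 0.2517, 0.2287]
tool_rot: [1.0, 0.015, 0.005, -0.001]
contact_force: [0.8, -0.2, 0.2]
width: 0.0486
grip_force: 0.0
```

```bash
python3 - <<'E'
from h import *
from station import ctrl
s=ctrl.observe(); to(s,[.57,-.178,s["position"][2]],2)
E
```

```text
yaw 1.69 shift cur [ 1.62 14.38 -0.02] shift in new axes [ 1.54 14.39  0.  ] turn [-0.03 -0.11 -0.06]
```

>>> {"name": "play_rows", "arguments": {
  "deltas": "0.16 0.96 0 0 0 0;0.16 0.96 0 0 0 0;0.16 0.96 0 0 0 0;0.16 0.96 0 0 0 0;0.16 0.96 0 0 0 0;0.16 0.96 0 0 0 0;0.16 0.96 0 0 0 0;0.16 0.96 0 0 0 0;0.16 0.96 0 0 0 0;0.16 0.96 0 0 0 0;0.16 0.96 0 0 0 0;0.16 0.96 0 0 0 0;0.16 0.96 0 0 0 0;0.16 0.96 0 0 0 0;0.16 0.96 0 0 0 0;0 0 0.8 0 0 0;0 0 0.8 0 0 0;0 0 0.8 0 0 0;0 0 0 0 0 0;0 0 0 0 0 0"
}}

```text
t: 10.0
position: [0.5895, -0.1784, 0.1491]
tool_rot: [1.0, 0.015, -0.002, -0.001]
contact_force: [0.1, 0.3, 0.3]
width: 0.0483
grip_force: 0.0
```

```bash
python3 - <<'E'
from h import *
s,c=wshot("w4"); u,v=project(c,s,[.592,-.178,.014])[0]; print(u,v,s["position"],yaw(s))
for t in (None,90,100,110,75): print(tilepose(c,s,u,v,50,thr=t))
W=wcloud(c,s); m=(W[...,2]>.010)&(W[...,2]<.02)&(abs(W[...,0]-.592)<.05)&(abs(W[...,1]+.178)<.05)
print(rect(W[m]),m.sum(),np.median(W[m],0))
T=dict(np.load("top0.npz"));P=cloud(T)[130:170,350:385].reshape(-1,3); P=P[P[:,2]>.12]; print("spray",P.min(0),P.max(0))
E
```

```text
284 196 [ 0.58953728 -0.17838723  0.14910386] 1.6738077679098537
(array([ 0.588, -0.166, 99.184, 70.299, -1.602]), 4106, 135.0)
(array([ 0.612, -0.182, 21.916,  3.179, 80.805]), 82, 90)
(array([ 0.612, -0.18 , 27.683,  4.459, 81.117]), 136, 100)
(array([  0.585,  -0.147,  49.017,  26.167, -55.373]), 703, 110)
(array([  0.604,  -0.178,   4.659,   3.839, -88.339]), 26, 75)
[ 0.593 -0.177 38.085 29.991 -9.244] 1234 [ 0.59454878 -0.17666689  0.01480482]
spray [ 0.21751651 -0.29411609  0.12009602] [0.74832175 0.01376054 1.77046148]
```

View pics/w4.png

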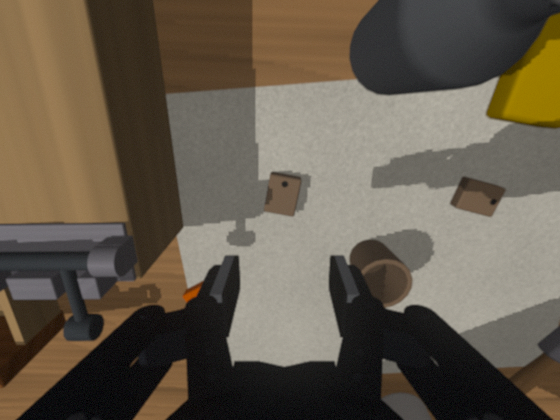

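>>> {"name": "play_rows", "arguments": {
  "deltas": "0.06 -0.02 0.8 0 0 0.73;0.06 -0.02 0.8 0 0 0.73;0 0 0.8 0 0 0.72;0 0 0.8 0 0 0;0 0 0.7 0 0 0;0 0 0.5 0 0 0;0 0 0 0 0 0;0 0 0 0 0 0"
}}

```text
t: 10.72
position: [0.595, -0.1778, 0.0197]
tool_rot: [0.997, -0.08, 0.001, 0.0]
contact_force: [-0.2, -0.2, 1.3]
width: 0.0486
grip_force: 0.0
```

>>> {"name": "play_rows", "arguments": {
  "deltas": "0 0 0 0 0 0;0 0 0 0 0 0;0 0 0 0 0 0;0 0 0 0 0 0;0 0 0 0 0 0;0 0 0 0 0 0;0 0 0 0 0 0",
  "jaw": 0.15
}}

```text
t: 11.3
position: [0.596, -0.1784, 0.0211]
tool_rot: [0.997, -0.08, 0.002, 0.001]
contact_force: [-0.0, 0.0, 6.7]
width: 0.0284
grip_force: 40.2
```

>>> {"name": "play_rows", "arguments": {
  "deltas": "0 0 -0.5 0 0 0;0 0 -0.9 0 0 0;0 0 -0.9 0 0 0;0 0 -0.9 0 0 -0.54;0 0 -0.9 0 0 -0.54;0 0 -0.9 0 0 -0.54;0 0 -0.9 0 0 -0.54;0 0 -0.9 0 0 0;0 0 0 0 0 0"
}}

```text
t: 12.05
position: [0.5969, -0.1789, 0.2302]
tool_rot: [1.0, 0.014, 0.005, 0.003]
contact_force: [0.4, -0.2, 1.1]
width: 0.0284
grip_force: 39.6
```

```bash
python3 - <<'E'
from h import *
from station import ctrl
s=ctrl.observe(); print(s["position"],s["width"]);to(s,[.508,.187,s["position"][2]],2.2)
E
```

```text
[ 0.59687311 -0.17890796  0.23020554] 0.028421984754819985
yaw 1.6 shift cur [ -2.62 -12.27  -0.1 ] shift in new axes [ -2.49 -12.3    0.  ] turn [ 0.07 -0.12 -0.12]
```

>>> {"name": "play_rows", "arguments": {
  "deltas": "-0.19 -0.94 0 0 -0.1 -0.12;-0.19 -0.94 0 0 0 0;-0.19 -0.94 0 0 0 0;-0.19 -0.94 0 0 0 0;-0.19 -0.94 0 0 0 0;-0.19 -0.94 0 0 0 0;-0.19 -0.94 0 0 0 0;-0.19 -0.94 0 0 0 0;-0.19 -0.94 0 0 0 0;-0.19 -0.94 0 0 0 0;-0.19 -0.94 0 0 0 0;-0.19 -0.94 0 0 0 0;-0.19 -0.94 0 0 0 0;0 0 0 0 0 0;0 0 0 0 0 0"
}}

```text
t: 13.3
position: [0.5058, 0.1872, 0.2234]
tool_rot: [1.0, 0.021, -0.004, 0.0]
contact_force: [-0.5, 0.2, -0.3]
width: 0.0286
grip_force: 39.7
```

```bash
python3 - <<'E'
from h import *
s,c=wshot("w5"); W=wcloud(c,s); print(s["position"],s["width"])
m=(W[...,2]>.034)&(W[...,2]<.045)&(abs(W[...,0]-.508)<.045)&(abs(W[...,1]-.25)<.045)
print("tileC",rect(W[m]),m.sum(),np.median(W[m],0)); to(s,[.508,.187,.046],2.2)
E
```

```text
[0.50581271 0.18719255 0.2233769 ] 0.028578570577563273
tileC [  0.502   0.25   38.397  29.935 -88.158] 929 [0.50327839 0.24967263 0.03979397]
yaw 2.35 shift cur [0.12 0.01 5.91] shift in new axes [0.07 0.01 5.91] turn [0.   0.09 0.03]
```

Tile C lies flat: top at 0.040, which is the 25 mm floor plus 14 mm. I'll lower tile A.

>>> {"name": "play_rows", "arguments": {
  "deltas": "0.08 0 0.9 0 0.08 0;0 0 0.9 0 0 0;0 0 0.9 0 0 0;0 0 0.9 0 0 0;0 0 0.9 0 0 0;0 0 0.8 0 0 0;0 0 0.4 0 0 0;0 0 0.1 0 0 0;0 0 0 0 0 0"
}}

```text
t: 14.1
position: [0.5082, 0.1847, 0.0483]
tool_rot: [1.0, 0.018, -0.002, 0.0]
contact_force: [-0.0, 0.2, -0.1]
width: 0.0286
grip_force: 39.7
```

>>> {"name": "play_rows", "arguments": {
  "deltas": "0 0 0.06 0 0 0;0 0 0.06 0 0 0;0 0 0 0 0 0"
}}

```text
t: 14.35
position: [0.5092, 0.1859, 0.0464]
tool_rot: [1.0, 0.019, 0.0, -0.0]
contact_force: [-0.5, 0.2, -0.1]
width: 0.0287
grip_force: 39.7
```

>>> {"name": "play_rows", "arguments": {
  "deltas": "0 0 0.06 0 0 0;0 0 0.04 0 0 0;0 0 0 0 0 0"
}}

```text
t: 14.6
position: [0.5115, 0.1861, 0.046]
tool_rot: [1.0, 0.019, 0.003, -0.0]
contact_force: [-0.7, -2.7, 16.1]
width: 0.0284
grip_force: 41.4
```

>>> {"name": "play_rows", "arguments": {
  "deltas": "0 0 0 0 0 0;0 0 0 0 0 0;0 0 0 0 0 0;0 0 0 0 0 0;0 0 -0.1 0 0 0;0 0 -0.5 0 0 0;0 0 -0.9 0 0 0;0 0 -0.9 0 0 0;0 0 -0.9 0 0 0;0 0 -0.9 0 0 0;0 0 -0.9 0 0 0;0 0 -0.9 0 0 0;0 0 0 0 0 0",
  "jaw": 0.5
}}

```text
t: 15.68
position: [0.5115, 0.1866, 0.2284]
tool_rot: [1.0, 0.019, 0.004, -0.001]
contact_force: [1.0, 0.9, 1.0]
width: 0.0433
grip_force: 0.0
```

```bash
python3 - <<'E'
from h import *
from station import ctrl
s=ctrl.observe(); to(s,[.593,-.364,s["position"][2]],2)
E
```

```text
yaw 2.19 shift cur [ 2.01 18.44 -0.  ] shift in new axes [ 2.08 18.44  0.  ] turn [-0.01 -0.09  0.04]
```

>>> {"name": "play_rows", "arguments": {
  "deltas": "0.11 0.97 0 0 0 0;0.11 0.97 0 0 0 0;0.11 0.97 0 0 0 0;0.11 0.97 0 0 0 0;0.11 0.97 0 0 0 0;0.11 0.97 0 0 0 0;0.11 0.97 0 0 0 0;0.11 0.97 0 0 0 0;0.11 0.97 0 0 0 0;0.11 0.97 0 0 0 0;0.11 0.97 0 0 0 0;0.11 0.97 0 0 0 0;0.11 0.97 0 0 0 0;0.11 0.97 0 0 0 0;0.11 0.97 0 0 0 0;0.11 0.97 0 0 0 0;0.11 0.97 0 0 0 0;0.11 0.97 0 0 0 0;0.11 0.97 0 0 0 0;0 0 0 0 0 0",
  "jaw": 0.65
}}

```text
t: 17.35
position: [0.5918, -0.3698, 0.2207]
tool_rot: [1.0, 0.017, -0.001, 0.001]
contact_force: [-1.5, 0.5, -0.1]
width: 0.0556
grip_force: 0.0
```

```bash
python3 - <<'E'
from h import *
s,c=wshot("w6"); W=wcloud(c,s); print(s["position"],yaw(s),s["width"])
m=((W[...,2]>.010)&(W[...,2]<.02)&(abs(W[...,0]-.592)<.15)&(abs(W[...,1]+.364)<.15)).astype(np.uint8)
k,l,st,_=cv2.connectedComponentsWithStats(m)
for i in range(1,k):
    if st[i,4]>200: r=rect(W[l==i]); print(r,st[i,4],st[i,:4])
m=(W[...,2]>.04)&(W[...,0]>.6); P=W[m]; print("tall near",P.min(0),P.max(0))
to(s,[.594,-.364,.018],-13)
E
```

```text
[ 0.59179227 -0.36975813  0.22068931] 1.9444026705911608 0.0555790874748101
[ 0.596 -0.364 37.811 29.982 76.925] 811 [261 161  37  31]
tall near [ 0.60000024 -0.58546297  0.04001791] [ 0.76941707 -0.07273792  0.35009959]
yaw 1.94 shift cur [ 0.1  -0.2   6.76] shift in new axes [ 0.03 -0.2   6.76] turn [0.02 0.03 2.99]
```

View pics/w6.png

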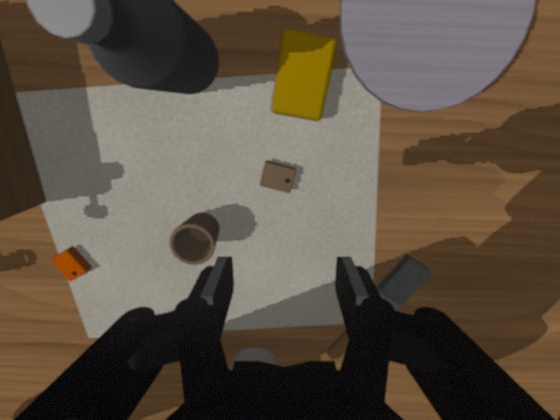

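>>> {"name": "play_rows", "arguments": {
  "deltas": "0.04 -0.06 0.8 0 0 0.75;0.04 -0.06 0.8 0 0 0.75;0.04 -0.06 0.8 0 0 0.75;0.03 -0.02 0.8 0 0 0.75;0 0 0.8 0 0 0;0 0 0.8 0 0 0;0 0 0.8 0 0 0;0 0 0.7 0 0 0;0 0 0.3 0 0 0;0 0 0 0 0 0;0 0 0 0 0 0"
}}

```text
t: 18.32
position: [0.5968, -0.3577, 0.0245]
tool_rot: [0.994, -0.111, -0.001, -0.0]
contact_force: [-0.6, 0.6, 0.3]
width: 0.0553
grip_force: 0.0
```

>>> {"name": "play_rows", "arguments": {
  "deltas": "0.03 0.2 0 0 0 0;0 0 0.12 0 0 0;0 0 0 0 0 0;0 0 0 0 0 0"
}}

```text
t: 18.65
position: [0.5965, -0.3649, 0.0216]
tool_rot: [0.994, -0.112, -0.0, 0.0]
contact_force: [-0.2, 0.5, -0.7]
width: 0.0559
grip_force: 0.0
```

>>> {"name": "play_rows", "arguments": {
  "deltas": "0 0 0 0 0 0;0 0 0 0 0 0;0 0 0 0 0 0;0 0 0 0 0 0;0 0 0 0 0 0;0 0 0 0 0 0;0 0 0 0 0 0",
  "jaw": 0.25
}}

```text
t: 19.23
position: [0.5967, -0.3647, 0.0215]
tool_rot: [0.994, -0.112, -0.0, 0.0]
contact_force: [-0.5, 0.3, 5.4]
width: 0.0364
grip_force: 40.6
```

>>> {"name": "play_rows", "arguments": {
  "deltas": "0 0 -0.5 0 0 0;0 0 -0.9 0 0 0;0 0 -0.9 0 0 0;0 0 -0.9 0 0 -0.75;0 0 -0.9 0 0 -0.75;0 0 -0.9 0 0 -0.75;0 0 -0.9 0 0 -0.75;0 0 -0.9 0 0 0;0 0 0 0 0 0;0 0 0 0 0 0"
}}

```text
t: 20.07
position: [0.5973, -0.3649, 0.2266]
tool_rot: [1.0, 0.019, 0.0, 0.001]
contact_force: [-0.1, -0.4, -1.5]
width: 0.0365
grip_force: 40.2
```

```bash
python3 - <<'E'
from h import *
from station import ctrl
s=ctrl.observe(); print(s["position"],s["width"]);to(s,[.5105,.122,s["position"][2]],2.2)
E
```

```text
[ 0.59727962 -0.36487662  0.22658596] 0.03651681523360121
yaw 2.17 shift cur [ -2.27 -16.33  -0.04] shift in new axes [ -2.27 -16.33   0.  ] turn [ 0.03 -0.01 -0.01]
```

>>> {"name": "play_rows", "arguments": {
  "deltas": "-0.13 -0.96 0 0 0 0;-0.13 -0.96 0 0 0 0;-0.13 -0.96 0 0 0 0;-0.13 -0.96 0 0 0 0;-0.13 -0.96 0 0 0 0;-0.13 -0.96 0 0 0 0;-0.13 -0.96 0 0 0 0;-0.13 -0.96 0 0 0 0;-0.13 -0.96 0 0 0 0;-0.13 -0.96 0 0 0 0;-0.13 -0.96 0 0 0 0;-0.13 -0.96 0 0 0 0;-0.13 -0.96 0 0 0 0;-0.13 -0.96 0 0 0 0;-0.13 -0.96 0 0 0 0;-0.13 -0.96 0 0 0 0;-0.13 -0.96 0 0 0 0;0 0 0 0 0 0;0 0 0 0 0 0"
}}

```text
t: 21.65
position: [0.5103, 0.1236, 0.2232]
tool_rot: [1.0, 0.021, -0.003, 0.0]
contact_force: [1.0, -0.4, -0.6]
width: 0.0363
grip_force: 40.2
```

```bash
cat >> h.py <<'E'
def drawertiles(c,s,xr=(.44,.57),yr=(.06,.32)):
    W=wcloud(c,s); m=((W[...,2]>.034)&(W[...,2]<.046)&(W[...,0]>xr[0])&(W[...,0]<xr[1])&(W[...,1]>yr[0])&(W[...,1]<yr[1])).astype(np.uint8)
    m=cv2.morphologyEx(m,cv2.MORPH_OPEN,np.ones((5,5)))
    k,l,st,_=cv2.connectedComponentsWithStats(m)
    for i in range(1,k):
        if st[i,4]>150: print("tile",rect(W[l==i]),st[i,4],"z",W[l==i][:,2].mean().round(4),W[l==i][:,2].std().round(4))
E
python3 - <<'E'
from h import *
s,c=wshot("w7"); print(s["position"],s["width"]); drawertiles(c,s); to(s,[.5105,.122,.048],2.2)
E
```

```text
[0.51032542 0.12362258 0.22316858] 0.03634405298916937
tile [  0.505   0.305 107.366   5.998   3.241] 591 z 0.0403 0.0033
tile [ 0.509  0.185 37.293 30.261  2.516] 908 z 0.0397 0.001
tile [  0.505   0.25   38.29   29.833 -88.556] 948 z 0.0395 0.0011
yaw 2.36 shift cur [0.03 0.05 5.84] shift in new axes [0.   0.05 5.84] turn [0.   0.06 0.03]
```

>>> {"name": "play_rows", "arguments": {
  "deltas": "0 0.05 0.9 0 0.06 0;0 0 0.9 0 0 0;0 0 0.9 0 0 0;0 0 0.9 0 0 0;0 0 0.9 0 0 0;0 0 0.8 0 0 0;0 0 0.4 0 0 0;0 0 0.1 0 0 0;0 0 0 0 0 0;0 0 0 0 0 0"
}}

```text
t: 22.53
position: [0.5128, 0.12, 0.0512]
tool_rot: [1.0, 0.018, 0.002, 0.0]
contact_force: [0.3, 0.0, 0.4]
width: 0.0363
grip_force: 40.2
```

>>> {"name": "play_rows", "arguments": {
  "deltas": "0 0 0.05 0 0 0;0 0 0 0 0 0;0 0 0 0 0 0"
}}

```text
t: 22.78
position: [0.5129, 0.1208, 0.0503]
tool_rot: [1.0, 0.019, 0.003, -0.0]
contact_force: [-0.6, 0.7, -0.1]
width: 0.0362
grip_force: 40.2
```

>>> {"name": "play_rows", "arguments": {
  "deltas": "0 0 0.06 0 0 0;0 0 0.05 0 0 0;0 0 0.04 0 0 0;0 0 0 0 0 0"
}}

```text
t: 23.12
position: [0.5137, 0.1209, 0.0464]
tool_rot: [1.0, 0.019, 0.003, -0.0]
contact_force: [-0.9, -0.8, 9.1]
width: 0.0366
grip_force: 41.2
```

>>> {"name": "play_rows", "arguments": {
  "deltas": "0 0 0 0 0 0;0 0 0 0 0 0;0 0 0 0 0 0;0 0 0 0 0 0;0 0 -0.1 0 0 0;0 0 -0.5 0 0 0;0 0 -0.9 0 0 0;0 0 -0.9 0 0 0;0 0 -0.9 0 0 0;0 0 -0.9 0 0 0;0 0 -0.9 0 0 0;0 0 -0.9 0 0 0;-0.5 -0.7 0 0 0 0;-0.5 -0.7 0 0 0 0;0 0 0 0 0 0;0 0 0 0 0 0",
  "jaw": 0.57
}}

```text
t: 24.45
position: [0.4793, 0.1624, 0.2251]
tool_rot: [1.0, 0.02, 0.002, -0.0]
contact_force: [0.2, 0.1, -0.3]
width: 0.049
grip_force: 0.0
```

```bash
python3 - <<'E'
from h import *
from station import camera
s,c=wshot("w8"); print(s["position"],s["width"]); drawertiles(c,s)
a=camera("top")["color"]; b=camera("side")["color"]; d=c["color"]
f=lambda i:cv2.resize(i,(400,300))
cv2.imwrite("pics/all.png",np.vstack([np.hstack([f(a),f(b)]),np.hstack([f(d),f(a[140:340,60:330])])])[:,:,::-1])
E
```

```text
[0.47934778 0.16236472 0.22507143] 0.04896458499551822
tile [ 0.509  0.186 37.199 29.302  1.801] 951 z 0.0398 0.0007
tile [  0.514   0.12   38.02   29.271 -87.443] 965 z 0.0397 0.0009
tile [  0.505   0.25   38.19   30.228 -89.115] 991 z 0.0397 0.001
```

View pics/all.png

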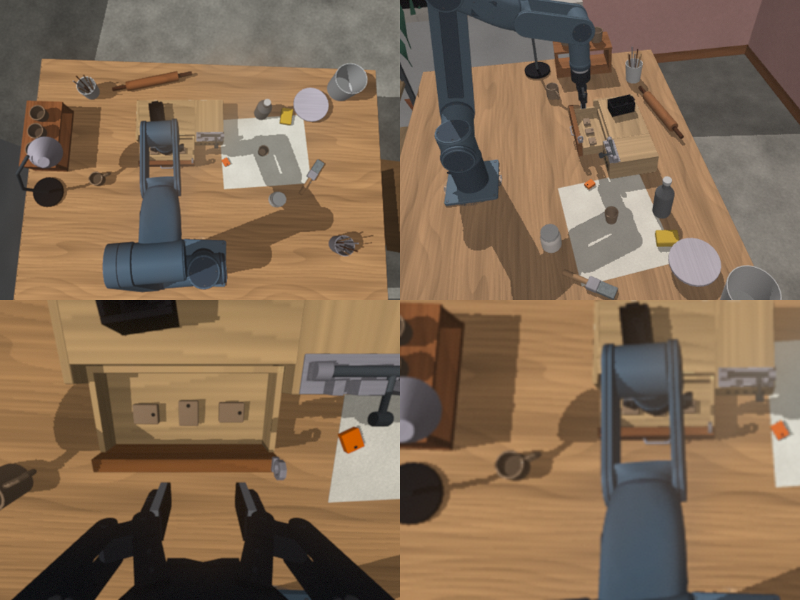

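Three tiles are flat in the drawer, and no others show in any view. The panel front is at x≈0.434. Next I close the jaws and push.

>>> {"name": "play_rows", "arguments": {
  "deltas": "-0.87 -0.33 0 0 0 0;-0.87 -0.33 0 0 0 0;-0.87 -0.33 0 0 0 0;0 0 0 0 0 0;0 0 0.9 0 0 0;0 0 0.9 0 0 0;0 0 0.9 0 0 0;0 0 0.9 0 0 0;0 0 0.9 0 0 0;0 0 0.7 0 0 0;0 0 0 0 0 0;0 0 0 0 0 0",
  "jaw": 0
}}

```text
t: 25.6
position: [0.4013, 0.1877, 0.0678]
tool_rot: [1.0, 0.019, 0.0, 0.0]
contact_force: [0.1, -0.1, 0.3]
width: 0.0
grip_force: 0.0
```

>>> {"name": "play_rows", "arguments": {
  "deltas": "0.2 0 0 0 0 0;0.2 0 0 0 0 0;0.2 0 0 0 0 0;0.2 0 0 0 0 0;0.25 0 0 0 0 0;0.25 0 0 0 0 0;0.3 0 0 0 0 0;0.3 0 0 0 0 0;0.3 0 0 0 0 0;0.3 0 0 0 0 0;0.3 0 0 0 0 0;0.3 0 0 0 0 0;0.3 0 0 0 0 0;0.3 0 0 0 0 0;0.3 0 0 0 0 0;0.25 0 0 0 0 0;0.2 0 0 0 0 0;0.15 0 0 0 0 0;0.1 0 0 0 0 0;0 0 0 0 0 0"
}}

```text
t: 27.27
position: [0.5423, 0.1936, 0.0688]
tool_rot: [1.0, 0.019, 0.001, 0.0]
contact_force: [-1.9, 0.4, -0.6]
width: 0.0
grip_force: 0.8
```

>>> {"name": "play_rows", "arguments": {
  "deltas": "0.15 0 0 0 0 0;0.1 0 0 0 0 0;0.1 0 0 0 0 0;0.1 0 0 0 0 0;0 0 0 0 0 0;0 0 0 0 0 0"
}}

```text
t: 27.77
position: [0.5422, 0.1935, 0.0684]
tool_rot: [1.0, 0.02, -0.012, 0.001]
contact_force: [-40.8, -4.8, 29.9]
width: -0.0
grip_force: 21.1
```

>>> {"name": "play_rows", "arguments": {
  "deltas": "-0.4 0 0 0 0 0;-0.6 0 0 0 0 0;-0.6 0 0 0 0 0;-0.6 0 -0.6 0 0 0;0 0 -0.9 0 0 0;0 0 -0.9 0 0 0;0 0 -0.9 0 0 0;0 0 -0.9 0 0 0;0 0 0 0 0 0;0 0 0 0 0 0"
}}

```text
t: 28.6
position: [0.4912, 0.1918, 0.1971]
tool_rot: [1.0, 0.019, 0.005, -0.0]
contact_force: [-0.4, 0.2, -0.1]
width: -0.0
grip_force: 0.0
```

```bash
python3 - <<'E'
from h import *
s,c=wshot("w9"); print(s["position"],s["tool_rot"])
W=wcloud(c,s)
m=(W[...,2]>.08)&(W[...,2]<.1)&(W[...,1]>.1)&(W[...,1]<.28)
P=W[m]; 
for y in (.12,.16,.2,.24,.28): 
  q=P[abs(P[:,1]-y)<.008]; print(y,"x min",q[:,0].min() if len(q) else None,q[:,2].mean())
E
```

```text
[0.49115694 0.19175097 0.19711141] [ 9.99807027e-01  1.90088378e-02  4.94831236e-03 -2.95843258e-04]
0.12 x min 0.5561238600236362 0.09550725609670019
0.16 x min 0.5546973249641651 0.0954899763692341
0.2 x min 0.5532533219482973 0.0953197823703798
0.24 x min 0.5517290099259158 0.09520031634947203
0.28 x min 0.5505135078052512 0.09541544452979363
```

View pics/w9.png

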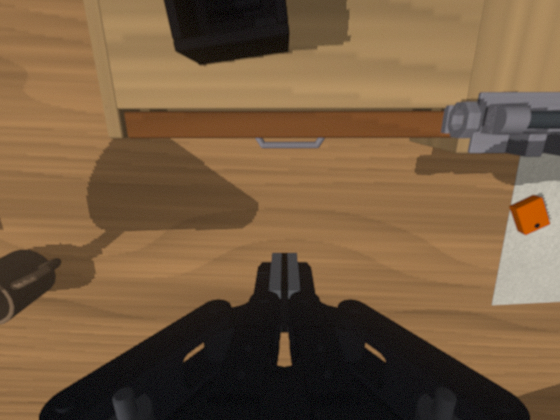

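The panel is flush, so the drawer is shut. It had been out by about 0.12 m. Next is the bolt: hover over the knob and measure it.

>>> {"name": "play_rows", "arguments": {
  "deltas": "0 0 -0.7 0 -0.1 0;0 0 -0.7 0 0 0;0.07 0.8 0 0 0 0;0.07 0.8 0 0 0 0;0.07 0.8 0 0 0 0;0.07 0.8 0 0 0 0;0.07 0.8 0 0 0 0;0.07 0.8 0 0 0 0;0.07 0.8 0 0 0 0;0.07 0.8 0 0 0 0;0.07 0.8 0 0 0 0;0.07 0.8 0 0 0 0;0 0 0 0 0 0;0 0 0 0 0 0",
  "jaw": 0.6
}}

```text
t: 29.82
position: [0.5189, -0.0484, 0.235]
tool_rot: [1.0, 0.018, -0.004, -0.0]
contact_force: [-0.3, 0.2, -0.4]
width: 0.0513
grip_force: 0.0
```

```bash
cat >> h.py <<'E'
O=np.array([.553,.1887,0]); CA=np.radians(2.2); RC=np.array([[np.cos(CA),-np.sin(CA),0],[np.sin(CA),np.cos(CA),0],[0,0,1]])
def cab(P): return (np.asarray(P)-O)@RC
def world(p): return RC@np.asarray(p,float)+O
E
python3 - <<'E'
from h import *
s,c=wshot("w10"); W=wcloud(c,s); C=cab(W); print(s["position"],yaw(s),cab(s["position"]))
m=(C[...,2]>.105)&(C[...,0]<-.024)&(C[...,0]>-.06)&(C[...,1]<-.2)&(C[...,1]>-.27)
P=C[m]; print("knob",len(P),P.min(0),P.max(0),np.median(P,0)); print(rect(P))
for y0,y1 in ((-.26,-.25),(-.24,-.225),(-.2,-.19),(-.18,-.17),(-.16,-.15)):
  m=(C[...,1]>y0)&(C[...,1]<y1)&(C[...,0]>-.03)&(C[...,0]<.06)&(C[...,2]>.09)&(C[...,2]<.2); P=C[m]
  for x in np.arange(-.03,.05,.008):
    q=P[(P[:,0]>=x)&(P[:,0]<x+.008)]; print(f"{x*1000:.0f}:{q[:,2].max()*1000:.0f}" if len(q) else "-",end=" ")
  print(y0)
E
```

```text
[ 0.51894064 -0.04836116  0.23498996] 2.0259923032696023 [-0.04313451 -0.23557897  0.23498996]
knob 18101 [-0.05468532 -0.26999618  0.11230478] [-0.0240018  -0.200021    0.31851292] [-0.0311522  -0.23467561  0.30021696]
[-3.9000e-02 -2.3500e-01  6.9987e+01  3.0637e+01  8.9683e+01]
- - -14:121 -6:120 2:124 10:125 18:125 26:102 34:98 42:98 -0.26
-30:121 -22:119 -14:121 -6:121 2:120 10:122 18:120 26:101 34:98 42:98 -0.24
- - -14:121 -6:121 2:121 10:121 18:120 26:101 34:98 42:98 -0.2
- - -14:121 -6:122 2:121 10:122 18:120 26:102 34:98 42:98 -0.18
- - -14:102 -6:102 2:123 10:126 18:125 26:102 34:98 42:97 -0.16
```

View pics/w10.png

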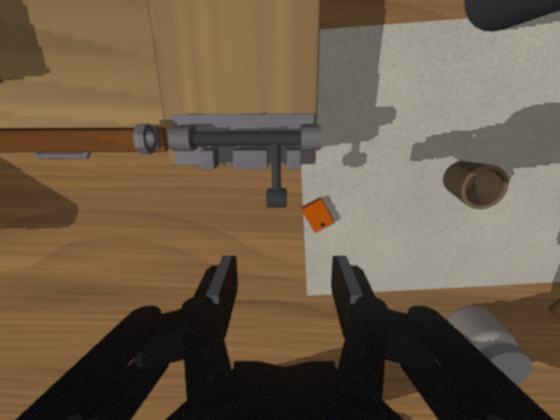

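```bash
python3 - <<'E'
from h import *
c=dict(np.load("w10.npz")); C=cab(wcloud(c,c))
m=(C[...,2]>.108)&(C[...,2]<.135)&(C[...,0]<-.027)&(C[...,0]>-.06)&(C[...,1]<-.2)&(C[...,1]>-.27)
P=C[m]; print(len(P),P.min(0),P.max(0),rect(P))
t=P[P[:,2]>P[:,2].max()-.003]; print("crown",t.mean(0))
w=world([-.038,P[:,1].mean(),.118]);print(w); from station import ctrl; to(ctrl.observe(),w,2.2)
E
```

```text
399 [-0.04451276 -0.23837077  0.11230478] [-0.0271032  -0.22062501  0.12443777] [-3.6000e-02 -2.3000e-01  1.7689e+01  1.7351e+01  8.9678e+01]
crown [-0.03684733 -0.22918667  0.12236926]
[ 0.5238427  -0.04221163  0.118     ]
yaw 2.1 shift cur [ 0.2  -0.16  3.91] shift in new axes [ 0.17 -0.17  3.91] turn [-0.01  0.09 -0.02]
```

>>> {"name": "play_rows", "arguments": {
  "deltas": "0.12 -0.09 0.7 0 0.08 0;0.11 -0.08 0.7 0 0 0;0 0 0.7 0 0 0;0 0 0.7 0 0 0;0 0 0.6 0 0 0;0 0 0.4 0 0 0;0 0 0 0 0 0;0 0 0 0 0 0"
}}

```text
t: 30.53
position: [0.5254, -0.0407, 0.1219]
tool_rot: [1.0, 0.02, -0.0, -0.001]
contact_force: [0.4, 0.4, 0.7]
width: 0.0512
grip_force: 0.0
```

```bash
python3 - <<'E'
from h import *
from station import ctrl
s=ctrl.observe(); print(cab(s["position"])); to(s,world([-.037,-.2295,.120]),2.2)
E
```

```text
[-0.03638433 -0.22820729  0.12191609]
yaw 2.25 shift cur [-0.02  0.04  0.06] shift in new axes [-0.02  0.04  0.06] turn [-0.01  0.01  0.01]
```

>>> {"name": "play_rows", "arguments": {
  "deltas": "-0.02 0.03 0.06 0 0 0;0 0 0 0 0 0;0 0 0 0 0 0;0 0 0 0 0 0;0 0 0 0 0 0;0 0 0 0 0 0;0 0 0 0 0 0;0 0 0 0 0 0;0 0 0 0 0 0",
  "jaw": 0.05,
  "newtons": 30
}}

```text
t: 31.28
position: [0.5261, -0.0426, 0.1216]
tool_rot: [1.0, 0.019, 0.002, -0.0]
contact_force: [0.5, 4.1, 6.7]
width: 0.0167
grip_force: 33.4
```

>>> {"name": "play_rows", "arguments": {
  "deltas": "0.01 0 -0.22 0 0 0;0.04 0 -0.21 0 0 0;0.07 0 -0.21 0 0 0;0.09 0 -0.2 0 0 0;0.12 0 -0.18 0 0 0;0.14 0 -0.17 0 0 0;0.16 0 -0.15 0 0 0;0.17 0 -0.13 0 0 0;0.19 0 -0.1 0 0 0;0.2 0 -0.08 0 0 0;0 0 0 0 0 0;0 0 0 0 0 0"
}}

```text
t: 32.28
position: [0.5615, -0.0412, 0.171]
tool_rot: [1.0, 0.019, 0.001, -0.0]
contact_force: [-3.0, 4.6, -1.5]
width: 0.0166
grip_force: 29.7
```

```bash
python3 - <<'E'
from h import *
s,c=wshot("w11"); print(cab(s["position"]),s["width"])
E
```

```text
[-0.0002986  -0.23007304  0.17097919] 0.01661161057227124
```

View pics/w11.png

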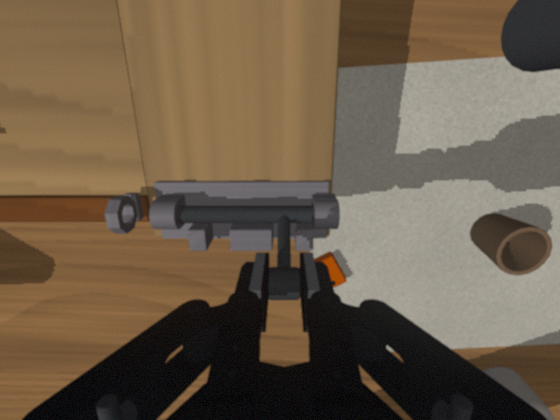

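The knob is held at (284,282) with the handle lifted. Sliding home.

>>> {"name": "play_rows", "arguments": {
  "deltas": "0 -0.15 0 0 0 0;0 -0.15 0 0 0 0;0 -0.15 0 0 0 0;0 -0.15 0 0 0 0;0 -0.15 0 0 0 0;0 -0.15 0 0 0 0;0 -0.15 0 0 0 0;0 -0.15 0 0 0 0;0 -0.15 0 0 0 0;0 -0.15 0 0 0 0;0 0 0 0 0 0;0 0 0 0 0 0"
}}

```text
t: 33.33
position: [0.5594, 0.004, 0.1707]
tool_rot: [1.0, 0.019, 0.001, -0.0]
contact_force: [-4.2, 0.1, 5.3]
width: 0.017
grip_force: 30.4
```

```bash
python3 - <<'E'
from h import *
from station import ctrl
s=ctrl.observe(); print(cab(s["position"]),s["width"],s["contact_force"],yaw(s))
E
```

```text
[-0.00068736 -0.18477849  0.17070368] 0.017031040229800353 [-4.23104682  0.10485833  5.33650553] 2.2085591280718218
```

>>> {"name": "play_rows", "arguments": {
  "deltas": "-0.2 0 0.08 0 0 0;-0.19 0 0.1 0 0 0;-0.17 0 0.13 0 0 0;-0.16 0 0.15 0 0 0;-0.14 0 0.17 0 0 0;-0.12 0 0.18 0 0 0;-0.09 0 0.2 0 0 0;-0.07 0 0.21 0 0 0;-0.04 0 0.21 0 0 0;-0.01 0 0.22 0 0 0;0 0 0 0 0 0;0 0 0 0 0 0"
}}

```text
t: 34.33
position: [0.5229, 0.0018, 0.1216]
tool_rot: [1.0, 0.019, 0.0, 0.0]
contact_force: [-5.1, -0.1, 16.7]
width: 0.0168
grip_force: 40.5
```

```bash
python3 - <<'E'
from h import *
from station import ctrl
s=ctrl.observe(); print(cab(s["position"]),s["width"],s["contact_force"],yaw(s))
E
```

```text
[-0.03725969 -0.18561734  0.1215999 ] 0.016785184688493895 [-5.05053998 -0.05460612 16.69909627] 2.1966707607676152
```

>>> {"name": "play_rows", "arguments": {
  "deltas": "0 0 0 0 0 0;0 0 0 0 0 0;0 0 0 0 0 0;0 0 -0.3 0 0 0;0 0 -0.6 0 0 0;0 0 -0.9 0 0 0;0 0 -0.9 0 0 0;0 0 -0.9 0 0 0;0 0 0 0 0 0;0 0 0 0 0 0",
  "jaw": 0.5
}}

```text
t: 35.17
position: [0.5247, 0.0019, 0.2308]
tool_rot: [1.0, 0.019, 0.003, 0.0]
contact_force: [-0.7, -0.4, -0.0]
width: 0.0426
grip_force: 0.0
```

```bash
python3 - <<'E'
from h import *
s,c=wshot("w12"); print(cab(s["position"]))
C=cab(wcloud(c,c|s))
m=(C[...,2]>.108)&(C[...,2]<.135)&(C[...,0]<-.027)&(C[...,0]>-.06)&(C[...,1]<-.155)&(C[...,1]>-.26)
P=C[m]; print(len(P),P.min(0),P.max(0),rect(P))
# switch box
T=dict(np.load("top0.npz")); 
for n,W in (("top",cloud(T)),("side",cloud(dict(np.load("side0.npz"))))):
    m=(W[...,2]>.125)&(W[...,2]<.165)&(W[...,0]>.58)&(W[...,0]<.78)&(W[...,1]>.1)&(W[...,1]<.33); print(n,m.sum(),rect(W[m]))
to(s,[.62,.235,.30],2.2)
E
```

```text
[-0.03550054 -0.18559841  0.23078342]
401 [-0.04516095 -0.1947028   0.11346091] [-0.02701344 -0.17719864  0.12456183] [-0.036 -0.186 18.131 17.519  0.131]
top 320 [  0.663   0.235 116.108  64.993   9.451]
side 566 [  0.662   0.233 116.305  75.9    11.353]
yaw 2.18 shift cur [ 3.48 -7.64 -2.3 ] shift in new axes [ 3.47 -7.64 -2.31] turn [ 0.01 -0.06 -0.  ]
```

Bolt home: the knob moved 43.5 mm and sits level at the same height. Next is the switch box, near (0.663, 0.234) with yaw about 10°.

>>> {"name": "play_rows", "arguments": {
  "deltas": "0 0 -0.8 0 0 0;0 0 -0.8 0 0 0;0 0 -0.8 0 0 0;0 0 -0.8 0 0 0;0.7 -0.94 0 0 0 0;0.7 -0.94 0 0 0 0;0.7 -0.94 0 0 0 0;0.7 -0.94 0 0 0 0;0.7 -0.94 0 0 0 0;0.7 -0.94 0 0 0 0;0.7 -0.94 0 0 0 0;0.7 -0.94 0 0 0 0;0 0 0 0 0 0;0 0 0 0 0 0",
  "jaw": 0
}}

```text
t: 36.38
position: [0.6827, 0.2354, 0.3208]
tool_rot: [1.0, 0.02, -0.002, 0.0]
contact_force: [-0.1, -0.5, -0.5]
width: 0.0001
grip_force: 0.0
```

```bash
python3 - <<'E'
from h import *
s,c=wshot("w13"); print(s["position"],yaw(s)); W=wcloud(c,s)
m=(W[...,2]>.14)&(W[...,2]<.17)&(abs(W[...,0]-.66)<.12)&(abs(W[...,1]-.235)<.1)
r=rect(W[m]);print(r,np.percentile(W[m][:,2],[5,50,95,99.5]))
a=np.radians(r[4]); Rb=np.array([[np.cos(a),-np.sin(a)],[np.sin(a),np.cos(a)]]); B=(W[...,:2]-r[:2])@Rb
h=lambda k:np.round(W[...,2][k].mean(),4) if k.any() else None
for x in np.arange(-.056,.058,.008):
    mm=(abs(B[...,0]-x)<.004)&(W[...,2]>.08)&(W[...,2]<.2); print(f"{x:.3f} mid",h(mm&(abs(B[...,1])<.014)),"rim+",h(mm&(abs(B[...,1]-.029)<.0025)),"rim-",h(mm&(abs(B[...,1]+.029)<.0025)))
px=project(c,s,[.663,.235,.147])[0]; print(px)
u,v=px; crop=c["color"][max(v-100,0):v+100,max(u-130,0):u+130]
g=(255*(crop/255.)**.35).astype(np.uint8)
cv2.imwrite("pics/box.png",cv2.resize(np.vstack([crop,g]),None,fx=1.5,fy=1.5,interpolation=cv2.INTER_CUBIC)[:,:,::-1])
E
```

```text
[0.68270157 0.23540704 0.32081145] 2.3186258178544916
[  0.663   0.234 113.23   64.08    9.882] [0.14254808 0.14787471 0.15073839 0.15165549]
-0.056 mid 0.1479 rim+ 0.1478 rim- 0.1478
-0.048 mid 0.1232 rim+ 0.1478 rim- 0.1479
-0.040 mid 0.102 rim+ 0.1478 rim- 0.1482
-0.032 mid 0.1136 rim+ 0.1477 rim- 0.148
-0.024 mid 0.1141 rim+ 0.1481 rim- 0.1481
-0.016 mid 0.1146 rim+ 0.1479 rim- 0.1481
-0.008 mid 0.1165 rim+ 0.1482 rim- 0.148
0.000 mid 0.1186 rim+ 0.148 rim- 0.1481
0.008 mid 0.1206 rim+ 0.1476 rim- 0.1478
0.016 mid 0.1229 rim+ 0.148 rim- 0.148
0.024 mid 0.1228 rim+ 0.1479 rim- 0.1479
0.032 mid 0.1092 rim+ 0.1482 rim- 0.1481
0.040 mid 0.102 rim+ 0.1479 rim- 0.1478
0.048 mid 0.1381 rim+ 0.1367 rim- 0.1358
0.056 mid 0.1214 rim+ 0.0986 rim- 0.0975
[283 205]
```

View pics/box.png

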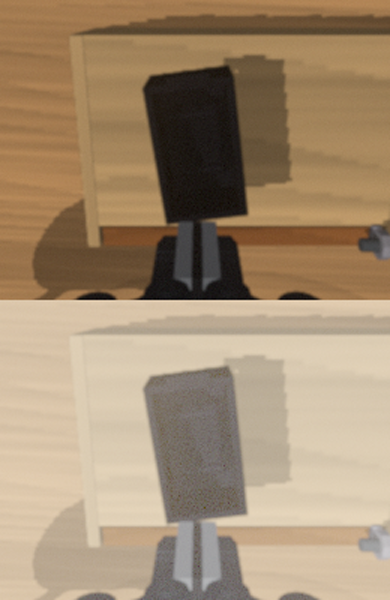

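```bash
python3 - <<'E'
from h import *
c=dict(np.load("w13.npz")); W=wcloud(c,c)
m=(W[...,2]>.146)&(W[...,2]<.17)&(abs(W[...,0]-.66)<.12)&(abs(W[...,1]-.235)<.1)
m=cv2.morphologyEx(m.astype(np.uint8),cv2.MORPH_OPEN,np.ones((2,2)))>0
r=rect(W[m]); print(r)
a=np.radians(r[4]); Rb=np.array([[np.cos(a),-np.sin(a)],[np.sin(a),np.cos(a)]]); B=(W[...,:2]-r[:2])@Rb
k=m&(W[...,2]>.1498); print("high",k.sum(),np.histogram(B[k][:,0],np.arange(-.06,.061,.01)),B[k].mean(0))
k=(abs(B[...,1])<.014)
for x in np.arange(-.056,.058,.004):
    q=W[...,2][k&(abs(B[...,0]-x)<.002)]; q=q[(q>.09)&(q<.2)]
    print(f"{x:.3f}",len(q),np.percentile(q,[5,50,95]).round(4) if len(q) else "")
E
```

```text
[  0.672   0.234 189.307  73.703   8.261]
high 252 (array([  0,   1,   0,   1,   0,   1,   0,   0,  21,  51, 170,   0]), array([-6.00000000e-02, -5.00000000e-02, -4.00000000e-02, -3.00000000e-02,
       -2.00000000e-02, -1.00000000e-02,  1.38777878e-17,  1.00000000e-02,
        2.00000000e-02,  3.00000000e-02,  4.00000000e-02,  5.00000000e-02,
        6.00000000e-02])) [0.04148049 0.00184554]
-0.056 65 [0.1009 0.102  0.1093]
-0.052 62 [0.1009 0.102  0.1029]
-0.048 54 [0.1008 0.1021 0.1029]
-0.044 20 [0.1089 0.1101 0.1112]
-0.040 39 [0.1108 0.1146 0.116 ]
-0.036 73 [0.1138 0.1154 0.1164]
-0.032 77 [0.1121 0.1132 0.1147]
-0.028 64 [0.113  0.114  0.1149]
-0.024 62 [0.1135 0.1146 0.1161]
-0.020 67 [0.1144 0.1158 0.1169]
-0.016 67 [0.1155 0.1167 0.118 ]
-0.012 71 [0.1165 0.1178 0.1191]
-0.008 71 [0.1177 0.1187 0.1198]
-0.004 68 [0.1186 0.1199 0.1208]
-0.000 73 [0.1195 0.1209 0.1219]
0.004 76 [0.1208 0.1216 0.1229]
0.008 60 [0.1215 0.1225 0.1242]
0.012 72 [0.1261 0.1276 0.1284]
0.016 114 [0.1021 0.1268 0.1286]
0.020 172 [0.101  0.1215 0.1258]
0.024 77 [0.1007 0.1019 0.1028]
0.028 45 [0.101  0.102  0.1028]
0.032 0 
0.036 12 [0.1458 0.1474 0.1504]
0.040 102 [0.1488 0.1502 0.1514]
0.044 229 [0.0952 0.1137 0.1512]
0.048 139 [0.0951 0.0967 0.1512]
0.052 79 [0.0941 0.0959 0.0969]
0.056 85 [0.0948 0.096  0.0973]
```

Depth shows the ridge (0.150–0.1515 m against a 0.148 rim) at the far (+x) end. The rib at that end is high (0.128) and the other low (0.1155), which suggests the rocker is OFF. I'll confirm by light touch, approaching slowly.

>>> {"name": "play_rows", "arguments": {
  "deltas": "0.05 0 0.8 0 0 -0.76;0.05 0 0.8 0 0 -0.76;0 0 0.8 0 0 0;0 0 0.8 0 0 0;0 0 0.8 0 0 0;0 0 0.6 0 0 0;0 0 0.4 0 0 0;0 0 0 0 0 0;0 0 0 0 0 0"
}}

```text
t: 37.18
position: [0.6857, 0.2332, 0.1754]
tool_rot: [0.996, 0.085, 0.0, 0.0]
contact_force: [0.4, 0.1, -0.1]
width: -0.0001
grip_force: 0.0
```

```bash
python3 - <<'E'
from h import *
s,c=wshot("w14"); print(s["contact_force"],s["position"]); to(s,[.6856,.2368,.14],9.9)
print(project(c,s,[.6856,.2368,.128]))
a=c["color"]; cv2.imwrite("pics/w14g.png",(255*(a/255.)**.5).astype(np.uint8)[:,:,::-1])
E
```

```text
[ 0.39350989  0.05660321 -0.10703306] [0.68573128 0.23317919 0.17535078]
yaw 9.73 shift cur [ 0.02 -0.12  1.18] shift in new axes [ 0.02 -0.12  1.18] turn [ 0.   -0.01 -0.03]
[[278 239]]
```

View pics/w14g.png

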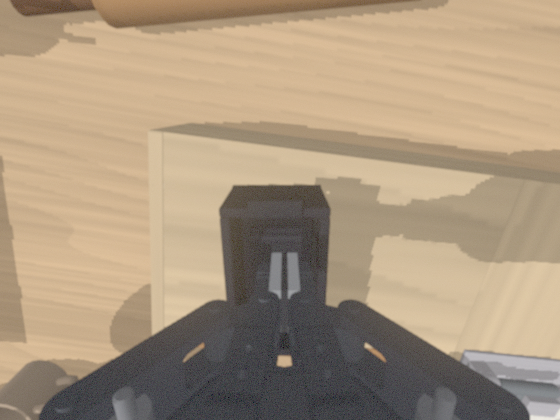

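The fingers line up with the well and are about 3 mm too far right. I'll correct that and descend gently.

>>> {"name": "play_rows", "arguments": {
  "deltas": "0.02 -0.1 0 0 0 0;0 0 0.15 0 0 0;0 0 0.15 0 0 0;0 0 0.15 0 0 0;0 0 0.15 0 0 0;0 0 0 0 0 0;0 0 0 0 0 0"
}}

```text
t: 37.82
position: [0.6859, 0.2371, 0.1564]
tool_rot: [0.996, 0.085, 0.0, 0.0]
contact_force: [-0.6, -0.2, 0.9]
width: -0.0002
grip_force: 0.0
```

>>> {"name": "play_rows", "arguments": {
  "deltas": "0 0 0.07 0 0 0;0 0 0.07 0 0 0;0 0 0 0 0 0"
}}

```text
t: 38.07
position: [0.6861, 0.2371, 0.1526]
tool_rot: [0.996, 0.085, 0.001, 0.0]
contact_force: [-0.8, -0.2, -0.5]
width: 0.0001
grip_force: 0.0
```

>>> {"name": "play_rows", "arguments": {
  "deltas": "0 0 0.06 0 0 0;0 0 0.05 0 0 0;0 0 0 0 0 0"
}}

```text
t: 38.32
position: [0.6861, 0.2371, 0.1493]
tool_rot: [0.996, 0.085, 0.001, 0.0]
contact_force: [0.7, -0.2, -1.2]
width: 0.0006
grip_force: 0.0
```

>>> {"name": "play_rows", "arguments": {
  "deltas": "0 0 0.05 0 0 0;0 0 0 0 0 0"
}}

```text
t: 38.48
position: [0.6861, 0.2371, 0.148]
tool_rot: [0.996, 0.085, 0.001, 0.0]
contact_force: [-1.0, -0.1, -0.4]
width: -0.0001
grip_force: 0.0
```

>>> {"name": "play_rows", "arguments": {
  "deltas": "0 0 0.05 0 0 0;0 0 0 0 0 0"
}}

```text
t: 38.65
position: [0.6861, 0.2372, 0.1464]
tool_rot: [0.996, 0.085, 0.001, 0.0]
contact_force: [0.8, 0.5, -0.7]
width: -0.0001
grip_force: 0.0
```

>>> {"name": "play_rows", "arguments": {
  "deltas": "0 0 0.05 0 0 0;0 0 0 0 0 0"
}}

```text
t: 38.82
position: [0.6861, 0.2371, 0.1449]
tool_rot: [0.996, 0.085, 0.001, 0.0]
contact_force: [-0.1, 0.5, -0.5]
width: 0.0
grip_force: 0.0
```

>>> {"name": "play_rows", "arguments": {
  "deltas": "0 0 0.05 0 0 0;0 0 0 0 0 0"
}}

```text
t: 38.98
position: [0.6861, 0.2372, 0.1434]
tool_rot: [0.996, 0.085, 0.001, 0.0]
contact_force: [0.8, -0.2, -0.2]
width: 0.0001
grip_force: 0.0
```

>>> {"name": "play_rows", "arguments": {
  "deltas": "0 0 0.05 0 0 0;0 0 0 0 0 0"
}}

```text
t: 39.15
position: [0.6861, 0.2372, 0.1419]
tool_rot: [0.996, 0.085, 0.001, 0.0]
contact_force: [-0.1, -0.5, 0.6]
width: 0.0002
grip_force: 0.0
```

>>> {"name": "play_rows", "arguments": {
  "deltas": "0 0 0.04 0 0 0;0 0 0 0 0 0"
}}

```text
t: 39.32
position: [0.6863, 0.2372, 0.1413]
tool_rot: [0.996, 0.085, 0.001, -0.0]
contact_force: [-0.4, 0.5, 0.9]
width: 0.0001
grip_force: 0.4
```

>>> {"name": "play_rows", "arguments": {
  "deltas": "0 0 0.04 0 0 0;0 0 0 0 0 0"
}}

```text
t: 39.48
position: [0.6867, 0.2373, 0.1405]
tool_rot: [0.996, 0.085, 0.002, -0.0]
contact_force: [-0.6, 0.1, 3.8]
width: -0.0001
grip_force: 1.8
```

>>> {"name": "play_rows", "arguments": {
  "deltas": "0 0 0.04 0 0 0;0 0 0 0 0 0"
}}

```text
t: 39.65
position: [0.6871, 0.2373, 0.1393]
tool_rot: [0.996, 0.085, 0.002, -0.0]
contact_force: [1.9, 0.6, 4.2]
width: -0.0
grip_force: 2.0
```

Touch at tip height 0.127 m, which is 13 mm above pivot height, so the rocker is OFF. I'll press it over.

>>> {"name": "play_rows", "arguments": {
  "deltas": "0 0 0.06 0 0 0;0 0 0.06 0 0 0;0 0 0.06 0 0 0;0 0 0.06 0 0 0;0 0 0 0 0 0"
}}

```text
t: 40.07
position: [0.685, 0.237, 0.1295]
tool_rot: [0.996, 0.085, -0.001, 0.0]
contact_force: [-0.4, 0.5, 0.0]
width: -0.0
grip_force: 0.0
```

>>> {"name": "play_rows", "arguments": {
  "deltas": "0 0 0.04 0 0 0;0 0 0.04 0 0 0;0 0 0 0 0 0"
}}

```text
t: 40.32
position: [0.686, 0.2372, 0.129]
tool_rot: [0.996, 0.085, 0.001, 0.0]
contact_force: [-0.5, -0.5, 0.3]
width: -0.0002
grip_force: 0.0
```

The force dropped to zero, so it snapped over. I'll retreat and check.

>>> {"name": "play_rows", "arguments": {
  "deltas": "0 0 -0.3 0 0 0;0 0 -0.6 0 0 0;0 0 -0.9 0 0 0;0 0 -0.9 0 0 0;0 0 -0.9 0 0 0;0 0 -0.9 0 0 0;0 0 -0.9 0 0 0;0 0 -0.9 0 0 0;0 0 0 0 0 0;0 0 0 0 0 0"
}}

```text
t: 41.15
position: [0.6867, 0.2373, 0.3214]
tool_rot: [0.996, 0.085, 0.004, -0.0]
contact_force: [-0.9, 0.0, 0.0]
width: -0.0001
grip_force: 0.0
```

```bash
python3 - <<'E'
from h import *
s,c=wshot("w15"); print(s["position"],s["contact_force"]); W=wcloud(c,s)
a=np.radians(9.9); Rb=np.array([[np.cos(a),-np.sin(a)],[np.sin(a),np.cos(a)]]); B=(W[...,:2]-[.660,.2323])@Rb
k=(abs(B[...,1])<.014)&(W[...,2]<.135)
for x in (-.028,-.026,-.024,-.01,0,.01,.024,.026,.028):
    q=W[...,2][k&(abs(B[...,0]-x)<.002)]; print(x,len(q),np.percentile(q,[50,95]).round(4) if len(q) else "")
C=cab(W); m=(C[...,2]>.108)&(C[...,2]<.135)&(C[...,0]<-.027)&(C[...,0]>-.06)&(C[...,1]<-.155)&(C[...,1]>-.26)
if m.sum(): print("knob",m.sum(),rect(C[m]),C[m][:,2].max())
m=(abs(W[...,2]-.093)<.006)&(abs(W[...,1]-.19)<.01); print("panel x min",W[m][:,0].min() if m.any() else None)
E
```

```text
[0.68672702 0.2373304  0.32141554] [-0.87439037  0.01536514  0.02734679]
-0.028 64 [0.1257 0.127 ]
-0.026 50 [0.127  0.1283]
-0.024 58 [0.1278 0.129 ]
-0.01 85 [0.1206 0.122 ]
0 71 [0.1183 0.1197]
0.01 84 [0.1157 0.1172]
0.024 62 [0.1136 0.1155]
0.026 71 [0.1153 0.1165]
0.028 91 [0.1153 0.1165]
knob 206 [-3.6000e-02 -1.8500e-01  1.8496e+01  1.8046e+01 -8.9228e+01] 0.12401822105645519
panel x min 0.5733629217883165
```

The rocker is ON: the +x rib is at 0.115 and the other at 0.128. The bolt is still home and level, so I'm handing in.

```bash
python3 -c "
from station import ctrl
print(ctrl.sign_off())"
```

```text
the job is handed in; nothing more can be done
None
```

I handed the job in: all three tiles found lie flat in the drawer, the drawer is shut and bolted, and the rocker, which felt OFF, is now ON; the hand-in returned no verdict.

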